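Stopper the brush-cleaner flask and shut its guard

TASK

The painting is done: lower the red stopper into the neck of the amber brush-cleaner flask gently until its collar rests on the rim, not dropping it in, and let go of it. Then close up the guard bay the flask stands in: first push the blue rebated leaf fully shut while the orange one is still well open, and last push the orange flanged leaf fully shut so that its steel strip laps over the blue leaf's edge. Leave the flask standing in the bay, and do not shift or topple anything else on the bench.

Things in the scene. Friction and masses are not known exactly. Their poses are not given: they have to be found in the camera images.
- stopper_center (a point): Centre (half-way up) of the loose stopper, 100 mm tall, 0.13 kg, standing upright on the drip tray, z up. Black rubber plug 38 mm long, tapering from 39 mm diameter under the collar to 31 mm at the foot; red collar 60 mm wide, 8 mm thick, underside 12 mm below this point, top 4 mm below; above it a red round grip 28 mm in diameter, up to 50 mm above this point. Pinch the round grip from above.
- flask_mouth (a point): Centre of the mouth, at the rim's top, of the loose amber conical flask; z up along its axis. Flask 150 mm tall, 0.5 kg, base 100 mm wide; its top 50 mm is a straight neck, 53 mm outside and 43 mm inside diameter (2 mm clearance round the plug's top). With the stopper home its collar rests on the rim, its centre 12 mm above this point. The flask stands on the bay's floor, 6 mm above the bench.
- bay: Guard bay fixed to the bench, open at the top and at the front. Origin: centre of its underside, on the bench. Its x axis points from the open front to the back wall, y to its left, z up. Outside 180 mm (x) by 210 mm (y), walls 130 mm high and 8 mm thick, yellow sides, aluminium back. Two leaves close its front, swinging outwards (-x); hinge axes at x = -96 mm, y = +102 and -102 mm.
- rebated_leaf (a joint): Angle (rad) of the blue leaf, hinged at the bay's left (+y) front corner: 0 shut across the front, 1.57 straight out, stop at 1.8. 100 mm long from the hinge axis, 8 mm thick (4 mm to either side of it), 8 to 143 mm above the bench; a thin dark lip set back at its free edge. Stays where left; about 1 N at 60 mm moves it. The orange strip laps over its lip: it cannot shut once orange is shut.
- flanged_leaf (a joint): Angle (rad) of the orange leaf, hinged at the bay's right (-y) front corner: 0 shut, grows as it swings outwards, likewise. Same size and stiffness; a steel strip 4 mm thick on its outer face, from 82 to 116 mm from the hinge axis, reaches past its free edge and laps over the blue leaf's edge when both are shut.
- rebated_leaf_hinge (a point): Top end of the blue leaf's vertical hinge axis, 143 mm above the bench; turns with the leaf: the leaf runs from here along this frame's -y axis, and its outer face looks along -x.
- flanged_leaf_hinge (a point): Top end of the orange leaf's vertical hinge axis, 143 mm above the bench; turns with the leaf: the leaf runs from here along this frame's +y axis, and its outer face looks along -x.
- rebated_leaf_face (a point): Point on the outer face of the blue leaf, 60 mm from its hinge axis and 20 mm below its top edge: a good place to push it shut with closed fingers. Frame as for its hinge.
- flanged_leaf_face (a point): Point on the outer face of the orange leaf, 60 mm from its hinge axis and 20 mm below its top edge: a good place to push. Frame as for its hinge.
- drip_tray: Grey drip tray fixed to the bench, 138 mm (its x) by 258 mm (its y), floor 6 mm thick, black lip 12 mm high. Origin: centre of its underside. The stopper stands near its middle with the paint jar and tin to either side along the tray's y axis, so that only the tray's x direction leaves room for fingers at both sides of the stopper. It may be at the left or the right of the bench.
- paint_jar: Bystander: yellow paint jar with a white cap, 60 mm in diameter, 80 mm tall, standing on the drip tray; origin at the centre of its underside.
- paint_tin: Bystander: green paint tin with a steel lid, 62 mm in diameter, 75 mm tall, standing on the drip tray; origin at the centre of its underside.
- wheel: Bystander: roller wheel lying flat on the plywood paint board, 80 mm in diameter, 40 mm high; origin at the centre of its underside.
- sanding_block: Bystander: cork sanding block on the paint board, 100 x 50 x 35 mm; origin at the centre of its underside.
- tall_bottle: Bystander: tall white bottle with blue cap, 64 mm in diameter, 190 mm tall, beside the bay; origin at the centre of its underside.
- brush_pot: Bystander: grey pot with brushes standing in it, 76 mm in diameter, 193 mm tall with the brushes, beside the bay; origin at the centre of its underside.
There are look-alikes about, which are no part of the job. What is shaped like the part that bears flask_mouth but green is not meant.

How it is judged:
On the way, in this order (a step that is already met when the one before it is completed fails the run):
1. the stopper's plug is at least 20 mm down inside the flask's neck while the fingers still hold the stopper (z of stopper_center in the frame of flask_mouth below 0.03 m and horizontal distance between stopper_center and flask_mouth below 0.012 m and contact force between the fingers and stopper above 0.5 N).
2. the stopper is fully home, let go of, and both leaves are still open (over 0.3 rad) (z of stopper_center in the frame of flask_mouth below 0.016 m and horizontal distance between stopper_center and flask_mouth below 0.005 m and angle between the z axis of stopper_center and the z axis of flask_mouth, either way round below 0.09 rad and not (contact force between the fingers and stopper above 0.1 N) and value of joint each of rebated_leaf, flanged_leaf above 0.3 rad), for 0.2 s.
3. the blue rebated leaf is shut (under 0.06 rad) while the orange flanged leaf is still open (over 0.3 rad) (value of joint rebated_leaf below 0.06 rad and value of joint flanged_leaf above 0.3 rad), for 0.1 s.
4. the orange flanged leaf is shut over it (both under 0.06 rad) (value of joint each of rebated_leaf, flanged_leaf below 0.06 rad), for 0.1 s.
At the end, for the whole second after the job is handed in: The stopper is home in the flask's neck (collar within 4 mm of the rim, axis within 5 mm and 0.09 rad of the neck's), the flask stands upright (within 0.06 rad) with its mouth within 45 mm of the bay's middle from front to back, both leaves are shut (within 0.06 rad), flask and stopper are at rest (all of step 4 and z of stopper_center in the frame of flask_mouth below 0.016 m and horizontal distance between stopper_center and flask_mouth below 0.005 m and angle between the z axis of stopper_center and the z axis of flask_mouth, either way round below 0.09 rad and angle between flask_mouth's own z axis and vertical below 0.06 rad and x of flask_mouth in the frame of bay between -0.045 and 0.045 m and linear speed of each of flask, stopper below 0.02 m/s); the robot touches nothing.
It fails at once if a bystander (paint jar, paint tin, wheel, sanding block, tall bottle or brush pot) is moved by more than 30 mm or tipped by more than 0.4 rad (distance of any of paint_jar, paint_tin, wheel, sanding_block, tall_bottle, brush_pot from where it was at the start of the episode above 0.03 m or angle between any of paint_jar, paint_tin, wheel, sanding_block, tall_bottle, brush_pot's own z axis and vertical above 0.4 rad).
It fails at once if the flask is tipped by more than 0.3 rad (angle between flask_mouth's own z axis and vertical above 0.3 rad).
It fails at once if the stopper is forced into the flask with more than 60 N (contact force between stopper and flask above 60 N).
It also fails if it takes over 70 s, if anything falls off the work surface, if the arm or the gripper's body presses on something with over 40 N, if the wrist force passes 120 N, or if a joint passes its speed limit or range.

ROBOT

A 7-joint arm with a two-finger parallel gripper is mounted at the origin on the work surface. World frame = base frame: x ahead of the robot, y to its left, z up, the work surface at z = 0. Lengths are in m, angles in rad, forces in N, time in s.
With the tool pointing down it reaches from about 0.425 to 0.925 m from the base axis. Payload 6.8 kg.
Tool frame: the origin (TCP) lies on the centre line of the jaws, within the pads' length; the fingertips stand 19 mm ahead of it and the grasp point (between the pads) is the TCP (r.tip_extent is the y of the fingertips in the tool frame, in m); y points along the fingers, z is the direction in which the jaws open and shut, and the axes are right-handed (so a half turn about y gives the same grasp; the last joint's range is limited). The gripper opens to 85 mm and grips with 20 to 120 N. Pads are 22 mm wide; open, the fingers measure 114 mm over their backs; the gripper's body (76 mm by 85 mm) begins 54 mm behind the grasp point. The pads swing forward as they close: fully open they stand 13 mm farther back than shut.
Start: joints at [1.004, 0.477, 0.022, 1.555, -0.011, 1.109, -0.083], TCP at [0.299, -0.605, 0.25] pointing down, gripper open.
Joint ranges: [-2.96, 2.96], [-0.34, 2.1], [-1.41, 1.46], [0.24, 2.44], [-1.37, 4.51], [0.17, 1.92], [-2.96, 2.96]. Speed limits (rad/s): [2.39, 2.39, 3.14, 3.14, 3.14, 3.14, 3.14].

INTERFACE

Orientations are given as a rotation vector (axis times angle).
In Python, from bench import r gives the robot as it stands. The module is installed in compiled form; this text tells all that it offers.
- The arm moves only by the tool jog_arm, never from a script. Its argument "motion" is a list of rows, each a list of 3 entries, a list of its own where there are three numbers: the opening, from 0 (shut) to 1 (fully open), then the shift along the tool's x, y, z in m, then the turn, a rotation vector about the tool's x, y, z in degrees. A call has 1 to 10 rows; each row shifts and turns the commanded pose from where the row before left it, along the tool's axes as they then stand; what a row does not reach is not made up. A row lasts 1/12 s, in which the tool goes at most 41.7 mm and 7.16 degrees, less where a joint would pass 70% of its speed; a pose out of reach is approached as far as the arm can. A call with a gripper value outside its range is refused whole. The fingers move at their own pace and stop on an object; "force" is the grip in N (left out, the last holds). Time passes only in rows, so rows that do not move let the fingers close. It gives the time, the measured TCP pose, the force and the opening at its end, in the units of the state.
- r.get_obs(): the state, without advancing time (a new reading comes with each control period).
- r.grab_frame(name): name is "scene" or "side" or "wrist"; returns a dict with "image" (400x640x3 uint8, red, green, blue), "range_z" (400x640 float32, m along the optical axis (not along the pixel's ray), 0 where there is no reading), "fx", "fy", "cx", "cy" (pixels), "xyz" and "orientation" of the camera in the world. Camera axes: x right, y down, z forward; pixel columns grow to the right and rows downward; lengths in m; the calibration is good to about 2 mm. The wrist camera is an equidistant fisheye: a pixel r from the principal point sees the ray r / f radians off the axis. A picture is of the moment at which its call begins.
- r.hand_in(): hands the job in, once; it reports no verdict.
The state is a dict: "clock": time; "joints": joint angles; "qvel": joint speeds; "tau": joint torques, N m; "tcp_pos": TCP position; "orientation": TCP orientation; "contact_force": force on the tool from outside, world axes, zero at the start; "moment": the same for the moment, N m; "grip_width": finger opening in m.
Only numpy, scipy, OpenCV 4.12 (cv2) and the standard library are available. Lean on these libraries where they do the work, as an engineer would, in place of code of your own. Each camera call takes 0.05 s, during which the arm holds its last target.

## Working session

There is one attempt and no reset: what is moved stays moved. The work goes in short steps, Python scripts to look and compute and a tool call to move; the robot and the scene stay as the last step left them, time stands still between calls to the robot, and variables do not carry over. Pictures are saved under pics/ and viewed, and the job is handed in when it is done.

Besides the shell and the picture viewer there is one more tool, called after "Emit:" by a JSON object that holds its "api" and its "payload", one argument or row to a line. jog_arm: Moves the arm, as the interface text tells. Its arguments: {"type":"object","properties":{"motion":{"type":"array","items":{"type":"array"}},"force":{"type":"number"}},"required":["motion"]}

```bash
mkdir -p pics; cat > h.py <<'E'
import numpy as np, cv2
from scipy.spatial.transform import Rotation as R
from bench import r
np.set_printoptions(precision=4,suppress=True)
def grab(n):
    f=r.grab_frame(n); return f
def save(f,name): cv2.imwrite('pics/'+name,cv2.cvtColor(f['image'],cv2.COLOR_RGB2BGR))
def rot(f):
    o=np.array(f['orientation']); return R.from_rotvec(o).as_matrix() if o.shape==(3,) else o
def cloud(f):
    z=f['range_z']; v,u=np.mgrid[0:400,0:640]
    P=np.stack([(u-f['cx'])/f['fx']*z,(v-f['cy'])/f['fy']*z,z],-1)
    return P@rot(f).T+np.array(f['xyz'])
def load(n):
    d=np.load(n+'.npz'); return {k:d[k] for k in d}
E
python3 - <<'E'
from h import *
o=r.get_obs()
for k in o: print(k,o[k])
print(r.tip_extent)
for n in('scene','side'):
    f=grab(n); save(f,n+'0.png'); print(n,f['xyz'],f['orientation'],f['fx'],f['fy'],f['cx'],f['cy'])
    np.savez(n+'0',**f)
E
```

```text
clock 0.0
joints [ 1.0039  0.4778  0.0223  1.5564 -0.0115  1.1093 -0.0831]
qvel [ 0.0011 -0.001   0.001   0.001   0.0024 -0.0001  0.0008]
tau [  0.0007 -59.6448   1.6082 -28.1198   0.0125   0.0093  -0.    ]
tcp_pos [ 0.2987 -0.6047  0.2493]
orientation [-0.4599  1.9683 -1.9649]
contact_force [-0.0903 -0.5834  0.7867]
moment [ 0.0129 -0.0115 -0.0338]
grip_width 0.08538843054773725
0.019
scene [1.2706 0.1915 0.6645] [-1.4436 -1.8634  0.9905] 389.37650241132053 389.37650241132053 322.83955429054737 196.53413034063527
side [-0.0473  1.026   0.9775] [-0.6323  2.5588 -1.2914] 478.0304637500852 478.0304637500852 326.2359431981573 195.12337853509123
```

View pics/scene0.png

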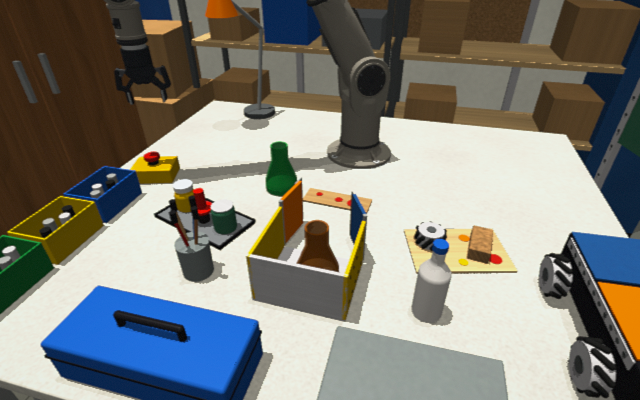

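View pics/side0.png

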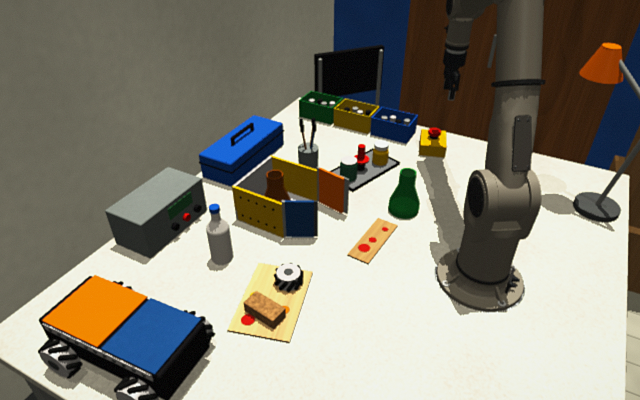

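The scene view shows the bay with the amber flask at (317,240), and the green look-alike flask at (280,165). The red stopper is at (199,203), between the yellow jar (184,195) and the green tin (223,218). A red e-stop on a yellow box is at (152,158). In the side view the stopper is at (361,157), the amber flask at (277,185) and the green one at (404,192). I'm taking the amber flask in the bay and the red grip on the tray, and I'll check both in crops.

```bash
python3 - <<'E'
from h import *
for n,(cu,cv) in dict(scene=(245,215),side=(320,180)).items():
    f=load(n+'0'); im=f['image'][cv-75:cv+75,cu-100:cu+100]
    cv2.imwrite(f'pics/{n}0crop.png',cv2.resize(im[:,:,::-1],None,fx=4,fy=4,interpolation=cv2.INTER_CUBIC))
    C=cloud(f); hsv=cv2.cvtColor(f['image'],cv2.COLOR_RGB2HSV).astype(int); H,S,V=[hsv[...,i] for i in range(3)]
    W=(C[...,0]>.2)&(C[...,0]<1.1)&(C[...,1]>-.7)&(C[...,1]<.5)&(C[...,2]>.004)&(C[...,2]<.3)
    M=dict(red=((H<4)|(H>175))&(S>180)&(V>80),amber=(H>4)&(H<12)&(S>150)&(V<180),orange=(H>6)&(H<16)&(S>180)&(V>150),blue=(H>102)&(H<118)&(S>150),yellow=(H>20)&(H<30)&(S>170),green=(H>50)&(H<90)&(S>100))
    for k,m in M.items():
        c,l,st,ce=cv2.connectedComponentsWithStats((m&W).astype(np.uint8))
        for i in range(1,c):
            if st[i,4]>25:
                P=C[l==i]; print(n,k,ce[i].round(),st[i,4],'min',np.percentile(P,2,0),'max',np.percentile(P,98,0))
E
```

```text
scene red [151. 156.] 94 min [ 0.3168 -0.6335  0.068 ] max [ 0.3543 -0.5951  0.0811]
scene red [201. 202.] 231 min [ 0.492  -0.3493  0.0467] max [ 0.544  -0.3167  0.1053]
scene red [495. 259.] 74 min [0.4692 0.4119 0.0049] max [0.4964 0.4366 0.0094]
scene blue [116. 193.] 1334 min [ 0.4328 -0.69    0.0058] max [ 0.5914 -0.6028  0.0784]
scene blue [356. 216.] 330 min [0.4947 0.0676 0.0254] max [0.5555 0.0995 0.1427]
scene blue [440. 246.] 204 min [0.6696 0.2528 0.1756] max [0.6963 0.2786 0.1901]
scene blue [160. 344.] 15557 min [ 0.8689 -0.3555  0.0375] max [ 1.0009 -0.0301  0.1003]
scene blue [116. 383.] 1725 min [ 0.9995 -0.3551  0.008 ] max [ 1.0017 -0.1062  0.0615]
scene yellow [156. 170.] 931 min [ 0.2826 -0.6733  0.0057] max [ 0.3883 -0.5458  0.0503]
scene yellow [183. 201.] 266 min [ 0.4778 -0.4363  0.0107] max [ 0.6691 -0.2637  0.1854]
scene yellow [ 69. 230.] 2043 min [ 0.6028 -0.6894  0.0057] max [ 0.7612 -0.603   0.0785]
scene yellow [271. 238.] 951 min [ 0.5687 -0.0996  0.0161] max [ 0.7227 -0.0913  0.129 ]
scene yellow [354. 266.] 810 min [0.5766 0.0997 0.0113] max [0.751
[... 1431 characters left out ...]
  0.0817]
side yellow [432. 144.] 548 min [ 0.2711 -0.6709  0.0079] max [ 0.3805 -0.5429  0.0554]
side yellow [380. 157.] 199 min [ 0.441  -0.4178  0.0127] max [ 0.4918 -0.3852  0.0686]
side yellow [298. 177.] 1150 min [ 0.5645 -0.1023  0.0137] max [ 0.7266 -0.0873  0.1307]
side yellow [259. 210.] 1567 min [0.5725 0.0709 0.0076] max [0.7407 0.1133 0.1303]
side green [316. 110.] 604 min [ 0.7682 -0.6826  0.0076] max [ 0.9261 -0.5967  0.0819]
side green [349. 171.] 205 min [ 0.4998 -0.2772  0.0164] max [ 0.5483 -0.2362  0.0738]
side green [405. 196.] 1070 min [ 0.2468 -0.2164  0.0086] max [ 0.3288 -0.1446  0.1498]
side green [180. 205.] 285 min [0.8524 0.1738 0.0788] max [0.8608 0.2689 0.1173]
```

```bash
ls pics
```

```text
scene0.png
scene0crop.png
side0.png
side0crop.png
```

View pics/scene0crop.png

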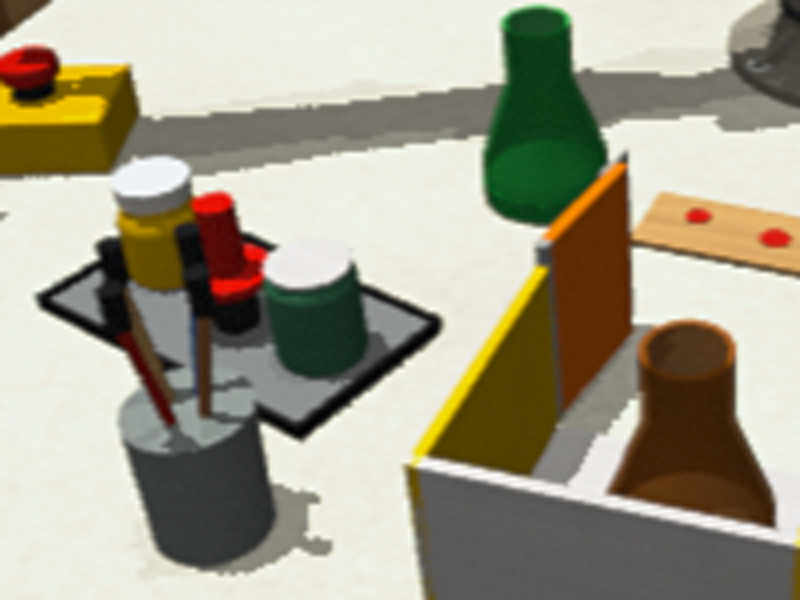

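View pics/side0crop.png

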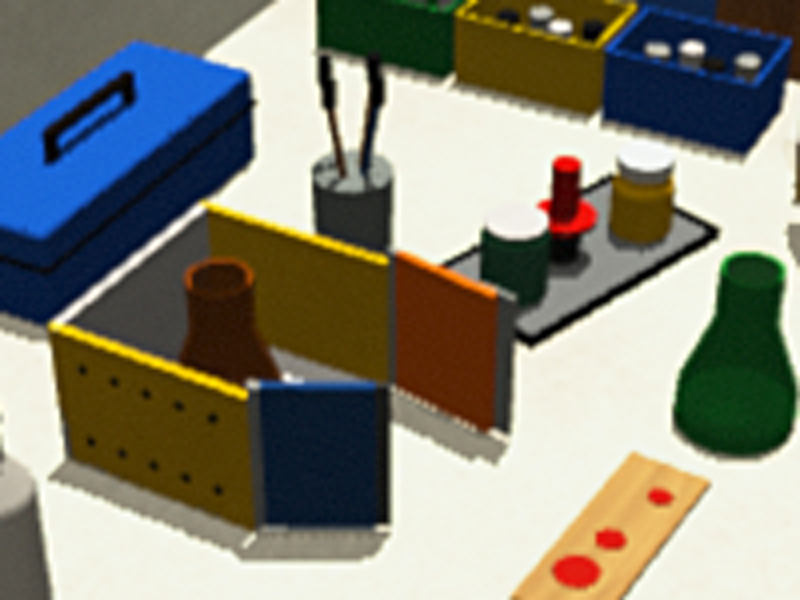

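The crops confirm it: the red collared grip with a black plug is the stopper, and the amber flask is inside the bay. Now exact fits.

```bash
cat > fit.py <<'E'
from h import *
from scipy.optimize import least_squares
def circ(P,rad):
    s=least_squares(lambda c:np.hypot(P[:,0]-c[0],P[:,1]-c[1])-rad,P[:,:2].mean(0),loss='soft_l1',f_scale=.002); return s.x, np.abs(s.fun).mean()
def hsvm(f):
    h=cv2.cvtColor(f['image'],cv2.COLOR_RGB2HSV).astype(int); return [h[...,i] for i in range(3)]
def box(C,b): return np.all((C>np.array(b[0]))&(C<np.array(b[1])),-1)
def ray(f,uv):
    uv=np.atleast_2d(uv); d=np.c_[(uv[:,0]-f['cx'])/f['fx'],(uv[:,1]-f['cy'])/f['fy'],np.ones(len(uv))]; return d@rot(f).T
def onplane(f,uv,z):
    d=ray(f,uv); o=np.array(f['xyz']); return o+d*((z-o[2])/d[:,2])[:,None]
E
python3 - <<'E'
from fit import *
for n in('scene','side'):
    f=load(n+'0');C=cloud(f);H,S,V=hsvm(f)
    red=((H<6)|(H>174))&(S>150)&(V>50)
    g=red&box(C,([.45,-.4,.072],[.6,-.28,.12])); P=C[g]
    print(n,'grip',g.sum(),circ(P,.014),'zmax',P[:,2].max())
    # mask rows of grip
    v,u=np.nonzero(g); print(' px',u.min(),u.max(),v.min(),v.max())
    g=red&box(C,([.45,-.4,.035],[.6,-.28,.06])); P=C[g]
    if len(P)>5: print(' collar',g.sum(),P.min(0),P.max(0),circ(P,.03) )
    # jar, tin, pot, bottle
    for nm,b,rad in (('jar',([.42,-.45,.015],[.52,-.36,.055]),.030),('tin',([.49,-.3,.015],[.6,-.22,.065]),.031),('pot',([.6,-.3,.02],[.76,-.16,.08]),.038),('bottle',([.6,.2,.02],[.76,.35,.1]),.032)):
        P=C[box(C,b)]; print(' ',nm,len(P),circ(P,rad))
    # flask rim
    am=(H<16)&(S>120)&box(C,([.58,-.06,.148],[.74,.09,.165])); P=C[am]; print(' rim',len(P),P.min(0),P.max(0),circ(P,.0265))
    am=(H<16)&(S>120)&box(C,([.58,-.06,.115],[.74,.09,.145])); P=C[am]; print(' neck',len(P),circ(P,.0265))
    # walls
    ye=(H>18)&(H<32)&(S>150)
    for nm,b in (('R',([.55,-.12,.02],[.76,-.07,.12])),('L',([.56,.08,.02],[.77,.13,.12]))):
        P=C[ye&box(C,b)]
        if len(P)<20: continue
        c=P.mean(0); vv=np.linalg.svd(P[:,:2]-c[:2])[2][0]; print(' wall',nm,c,np.degrees(np.arctan2(vv[1],vv[0]))%180, P[:,0].min(),P[:,0].max())
    P=C[ye&box(C,([.5,-.13,.1285],[.8,.13,.134]))]; print(' tops',len(P)); 
    bl=(H>100)&(H<120)&(S>130)
    for nm,m,b in (('blue',bl,([.44,.04,.03],[.57,.12,.138])),('or',(H>3)&(H<18)&(S>150),([.44,-.13,.03],[.6,-.05,.138]))):
        P=C[m&box(C,b)]; c=P.mean(0); vv=np.linalg.svd(P[:,:2]-c[:2])[2][0]; t=(P[:,:2]-c[:2])@vv
        print(' leaf',nm,len(P),c,np.degrees(np.arctan2(vv[1],vv[0]))%180,'ends',c[:2]+t.min()*vv,c[:2]+t.max()*vv)
    # tray black lip
    bk=(V<45)&box(C,([.38,-.5,.006],[.66,-.15,.016])); P=C[bk]; q=cv2.minAreaRect((P[:,:2]*1000).astype(np.float32)); print(' tray',len(P),q)
E
```

```text
scene grip 133 (array([ 0.5169, -0.3448]), np.float64(0.0022682446125797937)) zmax 0.10653805912131864
 px 193 204 188 202
 collar 131 [ 0.4892 -0.3471  0.0427] [ 0.5474 -0.3139  0.0598] (array([ 0.5177, -0.3546]), np.float64(0.005838858964142755))
  jar 159 (array([ 0.4714, -0.4222]), np.float64(0.0012675886512185553))
  tin 377 (array([ 0.5324, -0.2715]), np.float64(0.0009572198442822021))
  pot 647 (array([ 0.6916, -0.2653]), np.float64(0.0008730037325016502))
  bottle 903 (array([0.6809, 0.2665]), np.float64(0.0006346233599579499))
 rim 168 [ 0.6258 -0.0065  0.1481] [0.6778 0.044  0.1563] (array([0.6517, 0.018 ]), np.float64(0.0027609815151884497))
 neck 373 (array([0.6518, 0.0184]), np.float64(0.002269636957977031))
 wall R [ 0.6314 -0.0936  0.0798] 178.03830814380456 0.5602429199970419 0.7462328868206799
 wall L [0.6793 0.1066 0.0733] 177.54168493101116 0.5707675028276729 0.7533994945715716
 tops 151
 leaf blue 262 [0.5209 0.0804 0.0934] 27.1079220681254 ends [0.4922 0.0657] [0.5625 0.1017]
 leaf or 641 [ 0.5107 -0.083   0.0856] 168.99650334534084 ends [ 0.4488 -0.0709] [ 0.555
[... 633 characters left out ...]
(0.0012866694550378048))
 rim 95 [ 0.6206 -0.0059  0.1482] [0.6724 0.0505 0.1602] (array([0.6473, 0.0203]), np.float64(0.0028455903478475505))
 neck 168 (array([0.647 , 0.0193]), np.float64(0.002524332243483763))
 wall R [ 0.634  -0.0932  0.0744] 178.28815074619803 0.5608503386130019 0.7351999628824734
 wall L [0.6545 0.1082 0.0715] 178.18892974609733 0.5663744670847721 0.746690230233811
 tops 162
 leaf blue 798 [0.52   0.0904 0.0855] 27.012458983020338 ends [0.557  0.1093] [0.4841 0.0721]
 leaf or 691 [ 0.5032 -0.0815  0.0847] 169.26995645705594 ends [ 0.555  -0.0913] [ 0.4562 -0.0726]
 tray 117 ((503.5645446777344, -345.83319091796875), (261.795654296875, 139.9833526611328), 72.0439453125)
```

```bash
cat >> fit.py <<'E'
def delta(target,jawdeg=None):
    """tool-axis shift to world target; yaw (about tool y) to bring jaw axis to jawdeg"""
    o=r.get_obs(); M=R.from_rotvec(o['orientation']).as_matrix(); p=np.array(o['tcp_pos'])
    print('clock',round(o['clock'],2),'tcp',p,'grip',round(o['grip_width'],4),'F',np.array(o['contact_force']))
    print(' axes x',M[:,0],'y',M[:,1],'z',M[:,2],'jaw deg',np.degrees(np.arctan2(M[1,2],M[0,2])),'j7',o['joints'][6])
    if target is not None:
        d=np.array(target)-p; print(' world d',d,'tool d mm',1000*M.T@d)
    if jawdeg is not None:
        a=np.radians(jawdeg); zt=np.array([np.cos(a),np.sin(a),0]); xt=np.cross([0,0,-1],zt)
        D=R.from_matrix(M.T@np.c_[xt,[0,0,-1],zt]); print(' turn deg',np.degrees(D.as_rotvec()))
E
python3 - <<'E'
from fit import *
delta([.516,-.344,.2],-18); delta(None,162)
f=grab('wrist'); save(f,'w0.png'); print(f['xyz'],rot(f),f['fx'],f['cx'],f['cy'])
E
```

```text
clock 0.1 tcp [ 0.2987 -0.6048  0.2494] grip 0.0854 F [ 0.1805 -0.5509  0.1349]
 axes x [-0.8966 -0.4429  0.0001] y [-0.0008  0.0014 -1.    ] z [ 0.4429 -0.8966 -0.0016] jaw deg -63.71339041988901 j7 -0.08311211867552817
 world d [ 0.2173  0.2608 -0.0494] tool d mm [-310.315    49.6173 -137.4868]
 turn deg [  0.0904 -45.7134  -0.0297]
clock 0.1 tcp [ 0.2987 -0.6048  0.2494] grip 0.0854 F [ 0.1805 -0.5509  0.1349]
 axes x [-0.8966 -0.4429  0.0001] y [-0.0008  0.0014 -1.    ] z [ 0.4429 -0.8966 -0.0016] jaw deg -63.71339041988901 j7 -0.08311211867552817
 turn deg [  0.0368 134.2866   0.1119]
[ 0.3622 -0.5736  0.3726] [[ 0.4426 -0.8609 -0.251 ]
 [-0.8967 -0.4256 -0.1214]
 [-0.0023  0.2788 -0.9604]] 309.70691628693146 321.9772530351626 201.89761697621447
```

View pics/w0.png

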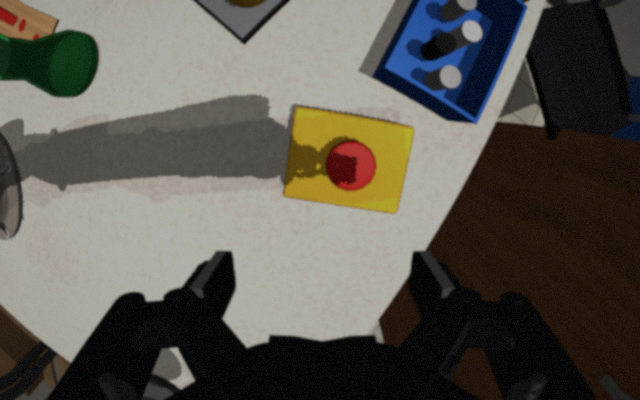

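The wrist view shows the e-stop at (350,165) and the jaws at the bottom. I'll move above the stopper first, then turn.

Emit:
{"api": "jog_arm", "payload": {
  "motion": [
    [1,[-0.031,0,-0.0137],[0,0,0]],
    [1,[-0.031,0,-0.0137],[0,0,0]],
    [1,[-0.031,0,-0.0137],[0,0,0]],
    [1,[-0.031,0,-0.0137],[0,0,0]],
    [1,[-0.031,0,-0.0137],[0,0,0]],
    [1,[-0.031,0,-0.0137],[0,0,0]],
    [1,[-0.031,0,-0.0137],[0,0,0]],
    [1,[-0.031,0,-0.0137],[0,0,0]],
    [1,[-0.031,0,-0.0137],[0,0,0]],
    [1,[-0.031,0,-0.0137],[0,0,0]]
  ],
  "force": 40
}}

```text
clock: 0.98
tcp_pos: [0.5169, -0.3436, 0.2501]
orientation: [-0.459, 1.967, -1.966]
contact_force: [0.8, -0.1, -0.6]
grip_width: 0.0855
```

Emit:
{"api": "jog_arm", "payload": {
  "motion": [
    [1,[0,0,0],[0,-6.53,0]],
    [1,[0,0,0],[0,-6.53,0]],
    [1,[0,0,0],[0,-6.53,0]],
    [1,[0,0,0],[0,-6.53,0]],
    [1,[0,0,0],[0,-6.53,0]],
    [1,[0,0,0],[0,-6.53,0]],
    [1,[0,0,0],[0,-6.53,0]],
    [1,[0,0,0],[0,0,0]],
    [1,[0,0,0],[0,0,0]]
  ]
}}

```text
clock: 1.73
tcp_pos: [0.516, -0.3452, 0.25]
orientation: [-1.042, 1.44, -1.439]
contact_force: [0.1, -0.8, -0.4]
grip_width: 0.0855
```

```bash
cat >> fit.py <<'E'
def wray(f,uv):
    uv=np.atleast_2d(np.array(uv,float)); a=np.c_[uv[:,0]-f['cx'],uv[:,1]-f['cy']]; rr=np.hypot(a[:,0],a[:,1])+1e-9; th=rr/f['fx']
    d=np.c_[a/rr[:,None]*np.sin(th)[:,None],np.cos(th)]; return d@rot(f).T
def wplane(f,uv,z):
    d=wray(f,uv); o=np.array(f['xyz']); return o+d*((z-o[2])/d[:,2])[:,None]
def wcloud(f):
    v,u=np.mgrid[0:400,0:640]; d=wray(f,np.c_[u.ravel(),v.ravel()]); ax=rot(f)[:,2]
    z=f['range_z'].ravel(); return (np.array(f['xyz'])+d*(z/(d@ax))[:,None]).reshape(400,640,3)
E
python3 - <<'E'
from fit import *
delta([.516,-.344,.25],-18)
f=grab('wrist'); save(f,'w1.png'); np.savez('wrist1',**f)
H,S,V=hsvm(f); C=wcloud(f); red=((H<6)|(H>174))&(S>150)&(V>40)&box(C,([.44,-.42,.02],[.6,-.27,.13]))
for nm,lo,hi in(('top',.1,.115),('side',.06,.1),('collar',.045,.06)):
    m=red&(C[...,2]>lo)&(C[...,2]<hi); 
    if m.sum()<10: print(nm,m.sum());continue
    P=C[m]; v,u=np.nonzero(m); (c,ra)=cv2.minEnclosingCircle(np.c_[u,v].astype(np.float32)); print(nm,m.sum(),P.min(0),P.max(0),'mec',c,ra, wplane(f,[c],.106 if nm=='top' else .052), circ(P,.014))
E
```

```text
clock 1.73 tcp [ 0.516  -0.3452  0.25  ] grip 0.0855 F [ 0.0553 -0.7781 -0.4366]
 axes x [-0.3125 -0.9499 -0.0003] y [-0.0004  0.0004 -1.    ] z [ 0.9499 -0.3125 -0.0005] jaw deg -18.20829260438067 j7 0.08169151482638079
 world d [ 0.      0.0012 -0.    ] tool d mm [-1.1028  0.0242 -0.3366]
 turn deg [ 0.0279 -0.2083 -0.0148]
top 717 [ 0.5033 -0.3561  0.1003] [ 0.5302 -0.3295  0.1076] mec (322.1481628417969, 191.62222290039062) 15.723210334777832 [[ 0.5168 -0.3424  0.106 ]] (array([ 0.5135, -0.3468]), np.float64(0.004723408904992678))
side 157 [ 0.5041 -0.3444  0.0605] [ 0.5304 -0.3285  0.1   ] mec (321.90655517578125, 181.8831787109375) 14.251655578613281 [[ 0.5156 -0.3451  0.052 ]] (array([ 0.5164, -0.3434]), np.float64(0.000313356360758126))
collar 1391 [ 0.4875 -0.3713  0.0461] [ 0.5451 -0.3135  0.0599] mec (322.0289001464844, 178.28973388671875) 27.457420349121094 [[ 0.5169 -0.3415  0.052 ]] (array([ 0.5182, -0.3373]), np.float64(0.007915222023726))
```

View pics/w1.png

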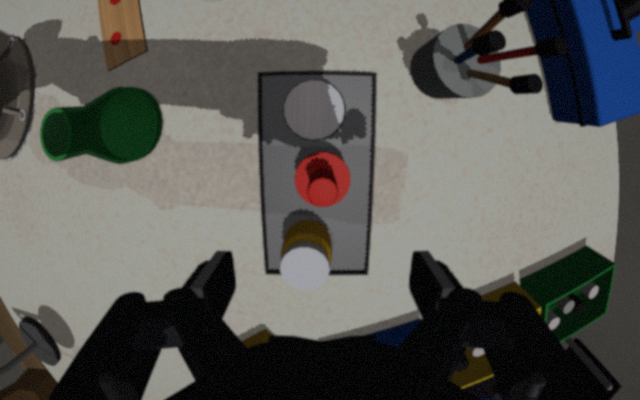

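The wrist view shows the stopper's grip top at (322,191), between the jar cap (305,268) and the tin lid (315,108). The tray's sides are parallel to the picture's vertical, so the jaws are aligned. Stopper at (0.517,-0.343). Descending.

Emit:
{"api": "jog_arm", "payload": {
  "motion": [
    [1,[-0.0025,0.03,0],[0,0,0]],
    [1,[0,0.035,0],[0,0,0]],
    [1,[0,0.035,0],[0,0,0]],
    [1,[0,0.03,0],[0,0,0]],
    [1,[0,0.02,0],[0,0,0]],
    [1,[0,0.012,0],[0,0,0]],
    [1,[0,0.006,0],[0,0,0]],
    [1,[0,0,0],[0,0,0]]
  ],
  "force": 40
}}

```text
clock: 2.45
tcp_pos: [0.5167, -0.3425, 0.0815]
orientation: [-1.044, 1.439, -1.437]
contact_force: [0.6, 0.2, 1.2]
grip_width: 0.0854
```

Emit:
{"api": "jog_arm", "payload": {
  "motion": [
    [0,[0,0,0],[0,0,0]],
    [0,[0,0,0],[0,0,0]],
    [0,[0,0,0],[0,0,0]],
    [0,[0,0,0],[0,0,0]],
    [0,[0,0,0],[0,0,0]],
    [0,[0,0,0],[0,0,0]],
    [0,[0,0,0],[0,0,0]],
    [0,[0,0,0],[0,0,0]]
  ]
}}

```text
clock: 3.12
tcp_pos: [0.5174, -0.343, 0.0833]
orientation: [-1.043, 1.436, -1.438]
contact_force: [-1.9, 1.7, 5.5]
grip_width: 0.0272
```

```bash
python3 - <<'E'
from fit import *
delta(None)
f=grab('wrist'); save(f,'w2.png')
E
```

```text
clock 3.12 tcp [ 0.5174 -0.343   0.0833] grip 0.0272 F [-1.9462  1.679   5.525 ]
 axes x [-0.3092 -0.951   0.0004] y [ 0.001  -0.0007 -1.    ] z [ 0.951  -0.3092  0.0012] jaw deg -18.013230884025255 j7 0.02644093506998537
```

View pics/w2.png

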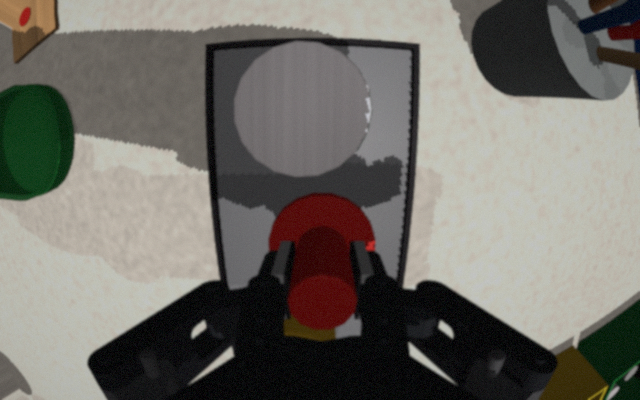

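The grip is held between the pads (width 27 mm), with the red collar at (322,235) and the neighbours untouched. Lifting.

Emit:
{"api": "jog_arm", "payload": {
  "motion": [
    [0,[0,-0.01,0],[0,0,0]],
    [0,[0,-0.02,0],[0,0,0]],
    [0,[0,-0.027,0],[0,0,0]],
    [0,[0,-0.03,0],[0,0,0]],
    [0,[0,-0.03,0],[0,0,0]],
    [0,[0,-0.03,0],[0,0,0]],
    [0,[0,-0.025,0],[0,0,0]],
    [0,[0,-0.015,0],[0,0,0]],
    [0,[0,0,0],[0,0,0]]
  ]
}}

```text
clock: 3.92
tcp_pos: [0.5186, -0.3435, 0.274]
orientation: [-1.041, 1.43, -1.442]
contact_force: [0.8, -0.9, -1.0]
grip_width: 0.0276
```

```bash
python3 - <<'E'
from fit import *
delta([.65,-.08,.27])
for n in('side','wrist'):
    f=grab(n); save(f,n+'3.png')
E
```

```text
clock 3.92 tcp [ 0.5186 -0.3435  0.274 ] grip 0.0276 F [ 0.7714 -0.8915 -0.9807]
 axes x [-0.3093 -0.951   0.0015] y [ 0.0063 -0.0036 -1.    ] z [ 0.9509 -0.3093  0.0071] jaw deg -18.016479958769715 j7 0.08500207513027976
 world d [ 0.1314  0.2635 -0.004 ] tool d mm [-291.2404    3.897    43.3786]
```

View pics/side3.png

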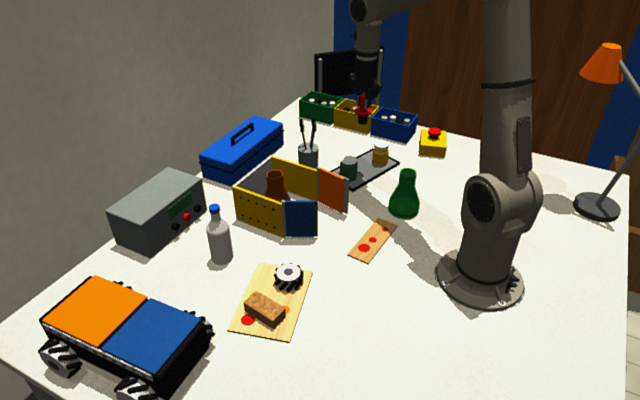

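View pics/wrist3.png

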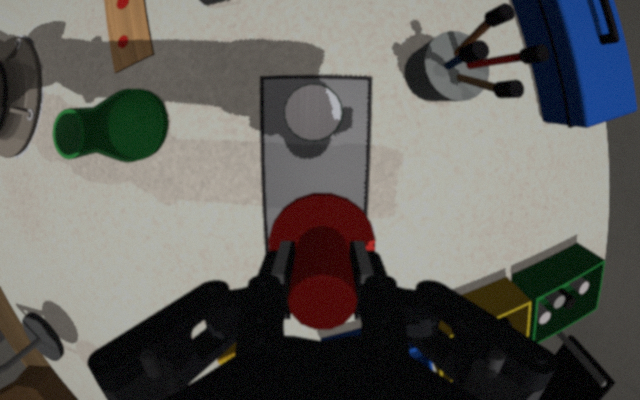

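Lifted: the stopper hangs upright at side (363,108), and the tray now holds only the jar and tin. Moving to 80 mm short of the flask to measure the mouth with the wrist camera.

Emit:
{"api": "jog_arm", "payload": {
  "motion": [
    [0,[-0.02,0,0.001],[0,0,0]],
    [0,[-0.034,0,0.0014],[0,0,0]],
    [0,[-0.034,0,0.0014],[0,0,0]],
    [0,[-0.034,0,0.0014],[0,0,0]],
    [0,[-0.034,0,0.0014],[0,0,0]],
    [0,[-0.034,0,0.0014],[0,0,0]],
    [0,[-0.034,0,0.0014],[0,0,0]],
    [0,[-0.034,0,0.0014],[0,0,0]],
    [0,[-0.03,0,0.0014],[0,0,0]],
    [0,[-0.017,0,0.001],[0,0,0]]
  ]
}}

```text
clock: 4.85
tcp_pos: [0.6235, -0.0516, 0.2672]
orientation: [-1.048, 1.437, -1.43]
contact_force: [-0.5, -0.2, -0.9]
grip_width: 0.0269
```

Emit:
{"api": "jog_arm", "payload": {
  "motion": [
    [0,[0,0,0],[0,0,0]],
    [0,[0,0,0],[0,0,0]],
    [0,[0,0,0],[0,0,0]]
  ]
}}

```text
clock: 5.1
tcp_pos: [0.6229, -0.058, 0.2678]
orientation: [-1.046, 1.439, -1.437]
contact_force: [0.0, 0.2, -1.1]
grip_width: 0.0271
```

```bash
python3 - <<'E'
from fit import *
delta([.65,.019,.274],-18)
f=grab('wrist'); save(f,'w4.png'); np.savez('wrist4',**f)
H,S,V=hsvm(f); C=wcloud(f)
for b in (([.6,-.03,.150],[.7,.07,.162]),([.6,-.03,.115],[.7,.07,.148])):
    m=(H<18)&(S>100)&box(C,b); P=C[m]; print(m.sum(),P.min(0),P.max(0),circ(P,.0265),np.median(P[:,2]))
E
```

```text
clock 5.1 tcp [ 0.6229 -0.058   0.2678] grip 0.0271 F [ 0.0263  0.2148 -1.1417]
 axes x [-0.3101 -0.9507  0.0016] y [-0.0028 -0.0008 -1.    ] z [ 0.9507 -0.3101 -0.0024] jaw deg -18.064327252005093 j7 -0.4477462441173339
 world d [0.0271 0.077  0.0062] tool d mm [-81.6137  -6.3781   1.8824]
 turn deg [ 0.1398 -0.0642  0.091 ]
1341 [ 0.6234 -0.0079  0.1502] [0.6764 0.0452 0.1578] (array([0.6496, 0.0184]), np.float64(0.0027610612575049726)) 0.15527084392547244
454 [ 0.6279 -0.0032  0.1152] [0.6716 0.0406 0.148 ] (array([0.6471, 0.0138]), np.float64(0.003046285195560026)) 0.13521664919134196
```

View pics/w4.png

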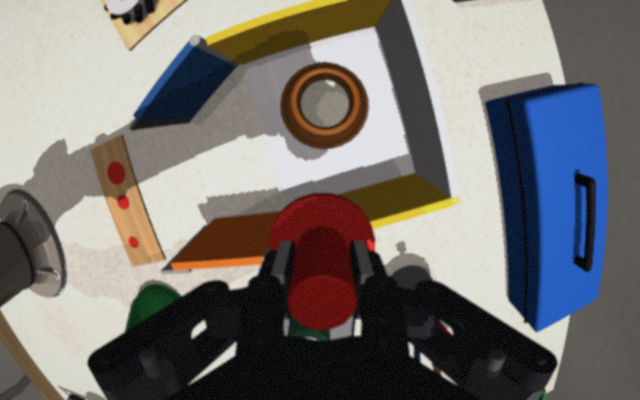

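Wrist view: mouth of the amber flask at about (325,102). Cross-checking with a rim-pixel ray cast, and the held stopper's offset from the TCP.

```bash
python3 - <<'E'
from fit import *
f=load('wrist4'); C=wcloud(f); H,S,V=hsvm(f)
m=(H<18)&(S>100)&box(C,([.6,-.03,.1535],[.7,.07,.16]))
cs,_=cv2.findContours(m.astype(np.uint8),cv2.RETR_EXTERNAL,cv2.CHAIN_APPROX_NONE); c=max(cs,key=cv2.contourArea)
P=wplane(f,cv2.convexHull(c)[:,0],.156); print('rim outer',circ(P,.0265), cv2.fitEllipse(c))
o=r.get_obs(); p=np.array(o['tcp_pos'])
red=((H<6)|(H>174))&(S>120)
v,u=np.nonzero(red&(np.arange(400)[:,None]>190)&(abs(np.arange(640)-322)<60)); Q=C[v,u]
print('stopper', len(Q), Q.min(0)-p,Q.max(0)-p)
for lo,hi,ra in((.018,.026,.014),(-.012,.015,.014),(-.05,-.029,.03)):
    q=Q[(Q[:,2]-p[2]>lo)&(Q[:,2]-p[2]<hi)]
    if len(q)>10: print(lo,len(q),np.median(q[:,2])-p[2],q.min(0)-p,q.max(0)-p,circ(q,ra)[0]-p[:2],circ(q,ra)[1])
E
```

```text
rim outer (array([0.6495, 0.0186]), np.float64(0.00030625120846689165)) ((324.7589416503906, 100.88551330566406), (67.94806671142578, 68.63174438476562), 97.68759155273438)
stopper 9415 [-0.1119 -0.2193 -0.2578] [0.0281 0.0679 0.1227]
0.018 3243 0.021786016283075416 [-0.0149 -0.013   0.018 ] [0.0153 0.0145 0.0238] [-0.0006 -0.003 ] 0.004468632740102135
-0.012 1576 0.0028285566888753277 [-0.0218 -0.0018 -0.012 ] [0.0254 0.0177 0.015 ] [-0.0004 -0.0001] 0.00035665874564330566
-0.05 3577 -0.03210344361695813 [-0.0286 -0.0107 -0.0385] [ 0.0281  0.0303 -0.0291] [-0.0034 -0.0078] 0.004123089067668656
```

Emit:
{"api": "jog_arm", "payload": {
  "motion": [
    [0,[-0.012,0,0.0002],[0,0,0]],
    [0,[-0.016,0,0.0003],[0,0,0]],
    [0,[-0.018,0,0.0004],[0,0,0]],
    [0,[-0.016,0,0.0003],[0,0,0]],
    [0,[-0.011,0,0.0002],[0,0,0]],
    [0,[-0.006,0,0.0001],[0,0,0]],
    [0,[-0.002,0,0.0001],[0,0,0]],
    [0,[0,0,0],[0,0,0]],
    [0,[0,0,0],[0,0,0]],
    [0,[0,0,0],[0,0,0]]
  ]
}}

```text
clock: 5.98
tcp_pos: [0.6503, 0.0184, 0.2693]
orientation: [-1.043, 1.438, -1.439]
contact_force: [-0.5, 0.4, -0.9]
grip_width: 0.0268
```

```bash
python3 - <<'E'
from fit import *
delta([.6496,.0186,.24],-18)
for n in('scene','side'):
    f=grab(n); cu,cv=dict(scene=(310,200),side=(280,170))[n]; im=f['image'][cv-75:cv+75,cu-100:cu+100]
    cv2.imwrite(f'pics/{n}5.png',cv2.resize(im[:,:,::-1],None,fx=4,fy=4,interpolation=cv2.INTER_CUBIC))
E
```

```text
clock 5.98 tcp [0.6503 0.0184 0.2693] grip 0.0268 F [-0.5363  0.3821 -0.8892]
 axes x [-0.3107 -0.9505  0.0008] y [-0.0001 -0.0008 -1.    ] z [ 0.9505 -0.3107  0.0001] jaw deg -18.101155088925502 j7 -0.5771831233449266
 world d [-0.0007  0.0002 -0.0293] tool d mm [ 0.0123 29.275  -0.6999]
 turn deg [-0.007  -0.1012  0.0436]
```

View pics/scene5.png

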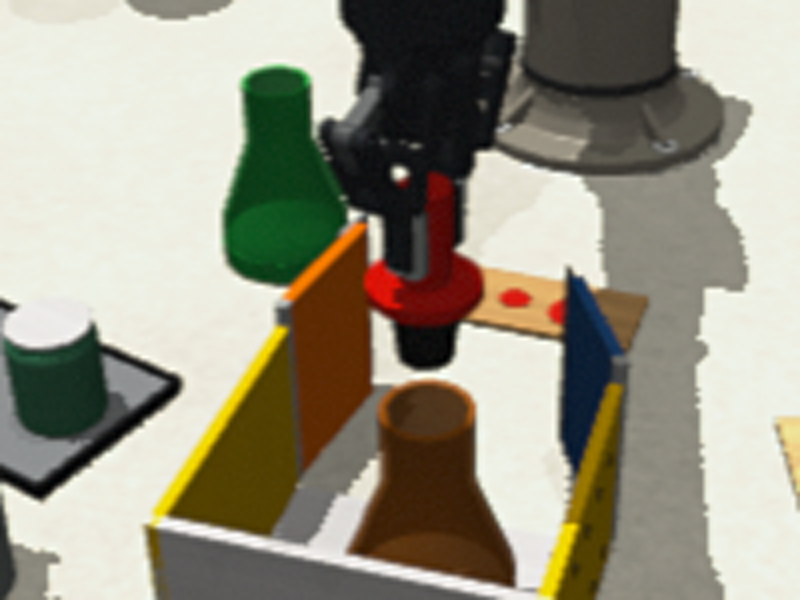

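View pics/side5.png

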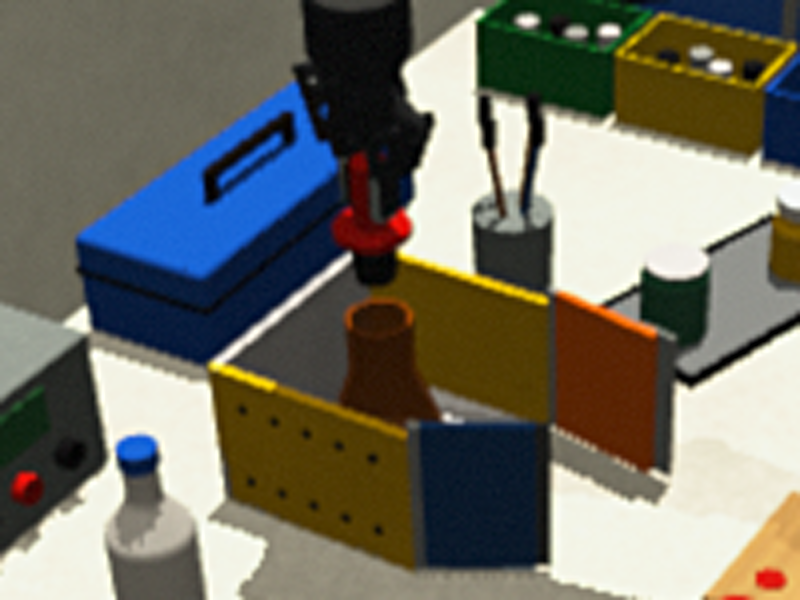

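Both crops show the plug foot directly above the mouth (scene crop (426,360) over (427,405)). Lowering in stages.

Emit:
{"api": "jog_arm", "payload": {
  "motion": [
    [0,[0,0.008,-0.0006],[0,0,0]],
    [0,[0,0.01,0],[0,0,0]],
    [0,[0,0.008,0],[0,0,0]],
    [0,[0,0.005,0],[0,0,0]],
    [0,[0,0.003,0],[0,0,0]],
    [0,[0,0.003,0],[0,0,0]],
    [0,[0,0.003,0],[0,0,0]],
    [0,[0,0.003,0],[0,0,0]],
    [0,[0,0.003,0],[0,0,0]],
    [0,[0,0,0],[0,0,0]]
  ]
}}

```text
clock: 6.92
tcp_pos: [0.6496, 0.0199, 0.2227]
orientation: [-1.045, 1.437, -1.437]
contact_force: [0.1, 0.3, -1.9]
grip_width: 0.0272
```

```bash
python3 - <<'E'
from fit import *
delta([.6496,.0186,.195],-18)
E
```

```text
clock 6.92 tcp [0.6496 0.0199 0.2227] grip 0.0272 F [ 0.1001  0.3418 -1.856 ]
 axes x [-0.3091 -0.951   0.0003] y [-0.0007 -0.0001 -1.    ] z [ 0.951  -0.3091 -0.0007] jaw deg -18.004766981217596 j7 -0.5932317286180239
 world d [ 0.     -0.0013 -0.0277] tool d mm [ 1.2545 27.6981  0.4718]
 turn deg [ 0.0388 -0.0048  0.0178]
```

Emit:
{"api": "jog_arm", "payload": {
  "motion": [
    [0,[0.0006,0.002,0.0002],[0,0,0]],
    [0,[0.0006,0.002,0.0002],[0,0,0]],
    [0,[0,0.002,0],[0,0,0]],
    [0,[0,0.002,0],[0,0,0]],
    [0,[0,0.002,0],[0,0,0]],
    [0,[0,0.002,0],[0,0,0]],
    [0,[0,0.002,0],[0,0,0]],
    [0,[0,0.002,0],[0,0,0]],
    [0,[0,0,0],[0,0,0]],
    [0,[0,0,0],[0,0,0]]
  ]
}}

```text
clock: 7.75
tcp_pos: [0.6497, 0.0188, 0.2071]
orientation: [-1.044, 1.437, -1.437]
contact_force: [-0.1, -0.5, -1.1]
grip_width: 0.0272
```

```bash
python3 - <<'E'
from fit import *
delta([.6496,.0186,.195],-18)
E
```

```text
clock 7.75 tcp [0.6497 0.0188 0.2071] grip 0.0272 F [-0.097  -0.486  -1.0934]
 axes x [-0.309  -0.9511  0.0001] y [-0.0003  0.     -1.    ] z [ 0.9511 -0.309  -0.0003] jaw deg -18.000801681430858 j7 -0.5969342767502487
 world d [-0.0001 -0.0002 -0.0121] tool d mm [ 0.2023 12.1177 -0.0616]
 turn deg [ 0.019  -0.0008  0.0055]
```

Free of contact, with 12 mm to go.

Emit:
{"api": "jog_arm", "payload": {
  "motion": [
    [0,[0,0.002,0],[0,0,0]],
    [0,[0,0.002,0],[0,0,0]],
    [0,[0,0.002,0],[0,0,0]],
    [0,[0,0.002,0],[0,0,0]],
    [0,[0,0.001,0],[0,0,0]],
    [0,[0,0.001,0],[0,0,0]],
    [0,[0,0,0],[0,0,0]],
    [0,[0,0,0],[0,0,0]]
  ]
}}

```text
clock: 8.42
tcp_pos: [0.6498, 0.0187, 0.1973]
orientation: [-1.044, 1.437, -1.437]
contact_force: [-0.6, -0.1, -0.3]
grip_width: 0.0269
```

Emit:
{"api": "jog_arm", "payload": {
  "motion": [
    [0,[0,0.001,0],[0,0,0]],
    [0,[0,0.001,0],[0,0,0]],
    [0,[0,0,0],[0,0,0]],
    [0,[0,0,0],[0,0,0]]
  ]
}}

```text
clock: 8.75
tcp_pos: [0.6499, 0.0188, 0.1954]
orientation: [-1.044, 1.437, -1.437]
contact_force: [1.2, -1.6, 0.1]
grip_width: 0.027
```

```bash
python3 - <<'E'
from fit import *
delta([.6496,.0186,.195],-18)
f=grab('scene'); cu,cv=310,200; im=f['image'][cv-75:cv+75,cu-100:cu+100]
cv2.imwrite(f'pics/scene6.png',cv2.resize(im[:,:,::-1],None,fx=4,fy=4,interpolation=cv2.INTER_CUBIC))
E
```

```text
clock 8.75 tcp [0.6499 0.0188 0.1954] grip 0.027 F [ 1.1831 -1.5578  0.1449]
 axes x [-0.3091 -0.951  -0.0001] y [ 0.0002 -0.     -1.    ] z [ 0.951  -0.3091  0.0002] jaw deg -18.002813632965452 j7 -0.6014542191660793
 world d [-0.0003 -0.0002 -0.0004] tool d mm [ 0.239   0.3811 -0.2286]
 turn deg [-0.0124 -0.0028 -0.004 ]
```

View pics/scene6.png

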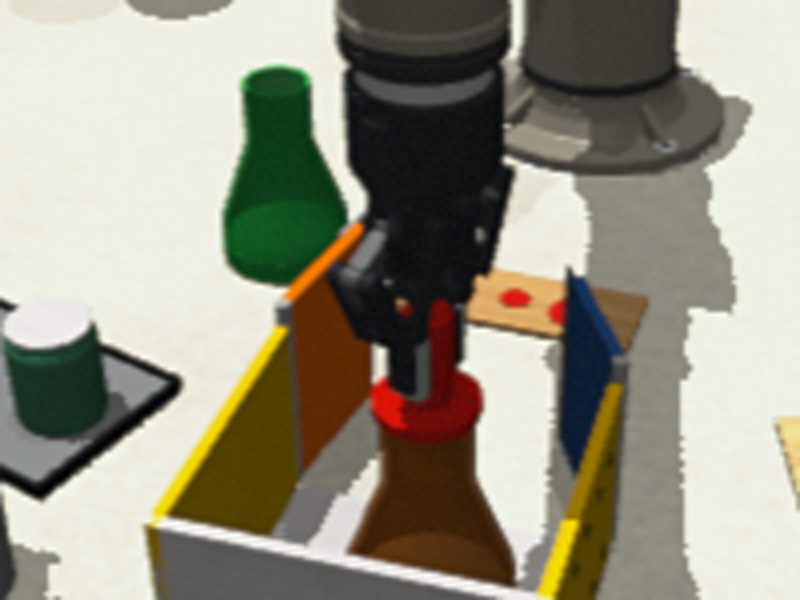

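The plug is in and the collar is at the rim. I'll press down another millimetre or so until there's contact.

Emit:
{"api": "jog_arm", "payload": {
  "motion": [
    [0,[0,0.0007,0],[0,0,0]],
    [0,[0,0.0007,0],[0,0,0]],
    [0,[0,0,0],[0,0,0]],
    [0,[0,0,0],[0,0,0]]
  ]
}}

```text
clock: 9.13
tcp_pos: [0.6501, 0.0188, 0.1952]
orientation: [-1.043, 1.436, -1.437]
contact_force: [-3.3, 0.1, 6.8]
grip_width: 0.0267
```

Emit:
{"api": "jog_arm", "payload": {
  "motion": [
    [0,[0,0.0007,0],[0,0,0]],
    [0,[0,0.0007,0],[0,0,0]],
    [0,[0,0,0],[0,0,0]],
    [0,[0,0,0],[0,0,0]]
  ]
}}

```text
clock: 9.47
tcp_pos: [0.6503, 0.0189, 0.1952]
orientation: [-1.042, 1.435, -1.438]
contact_force: [-5.7, -1.2, 14.6]
grip_width: 0.0274
```

Contact at 0.1952, as predicted (15 N). Easing off, then letting go.

Emit:
{"api": "jog_arm", "payload": {
  "motion": [
    [0,[0,-0.0014,0],[0,0,0]],
    [0,[0,0,0],[0,0,0]],
    [1,[0,0,0],[0,0,0]],
    [1,[0,0,0],[0,0,0]],
    [1,[0,0,0],[0,0,0]],
    [1,[0,0,0],[0,0,0]],
    [1,[0,0,0],[0,0,0]],
    [1,[0,0,0],[0,0,0]],
    [1,[0,0,0],[0,0,0]]
  ]
}}

```text
clock: 10.22
tcp_pos: [0.6498, 0.0187, 0.1937]
orientation: [-1.044, 1.437, -1.437]
contact_force: [-0.3, -0.1, -0.1]
grip_width: 0.0851
```

Emit:
{"api": "jog_arm", "payload": {
  "motion": [
    [1,[0,-0.01,0],[0,0,0]],
    [1,[0,-0.02,0],[0,0,0]],
    [1,[0,-0.03,0],[0,0,0]],
    [1,[0,-0.03,0],[0,0,0]],
    [1,[0,-0.02,0],[0,0,0]],
    [1,[0,-0.01,0],[0,0,0]],
    [1,[0,0,0],[0,0,0]]
  ]
}}

```text
clock: 10.8
tcp_pos: [0.651, 0.019, 0.3173]
orientation: [-1.039, 1.433, -1.438]
contact_force: [0.4, -0.0, -0.1]
grip_width: 0.0854
```

```bash
python3 - <<'E'
from fit import *
delta(None)
for n in('scene','side'):
    f=grab(n); np.savez(n+'7',**f); cu,cv=dict(scene=(310,220),side=(280,180))[n]; im=f['image'][cv-75:cv+75,cu-100:cu+100]
    cv2.imwrite(f'pics/{n}7.png',cv2.resize(im[:,:,::-1],None,fx=4,fy=4,interpolation=cv2.INTER_CUBIC))
f=grab('wrist'); save(f,'w7.png'); np.savez('wrist7',**f)
H,S,V=hsvm(f); C=wcloud(f); red=((H<6)|(H>174))&(S>120)&box(C,([.6,-.04,.14],[.7,.08,.24]))
for lo,hi in((.158,.172),(.175,.21),(.21,.23)):
    P=C[red&(C[...,2]>lo)&(C[...,2]<hi)]; print(lo,len(P),P.min(0),P.max(0),np.median(P[:,2]))
E
```

```text
clock 10.8 tcp [0.651  0.019  0.3173] grip 0.0854 F [ 0.3996 -0.0318 -0.0857]
 axes x [-0.3092 -0.951  -0.002 ] y [ 0.0053  0.0004 -1.    ] z [ 0.951  -0.3092  0.0049] jaw deg -18.011331181710208 j7 -0.562869546829619
0.158 1878 [ 0.6213 -0.0082  0.1581] [0.6796 0.0487 0.1718] 0.1635488849831871
0.175 301 [0.6369 0.0168 0.1751] [0.664  0.0329 0.2099] 0.19466025642875884
0.21 1053 [0.6363 0.0052 0.21  ] [0.6638 0.0327 0.2195] 0.217438263268493
```

View pics/scene7.png

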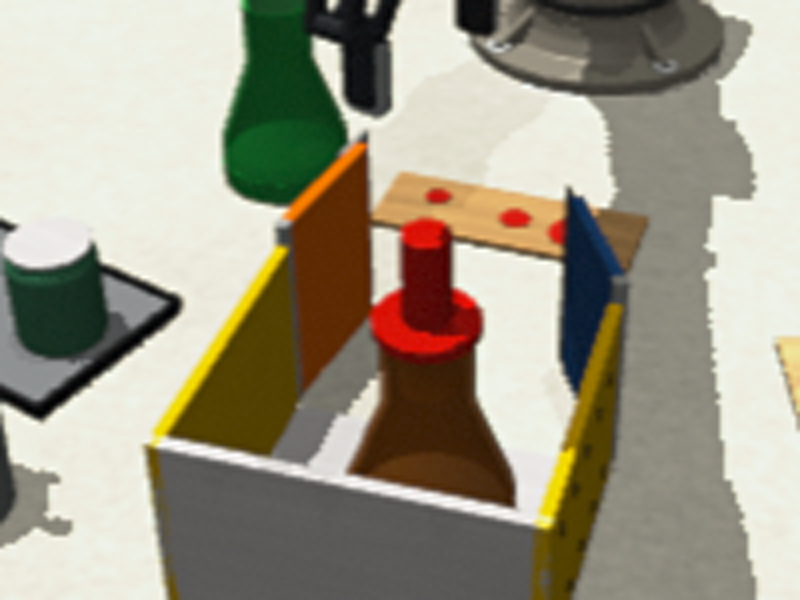

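View pics/w7.png

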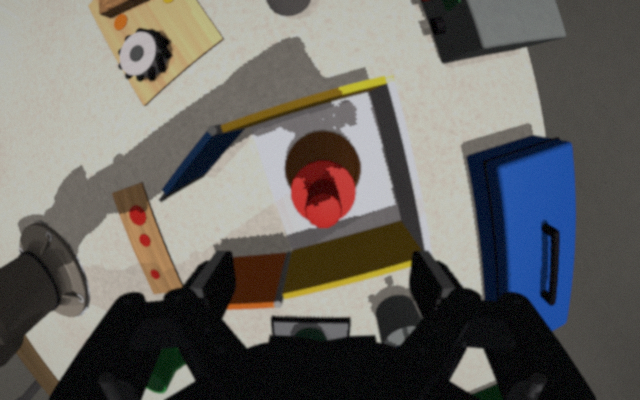

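Seated and released: collar top at 0.1635 (expected 0.164), grip top at 0.217, both leaves still open. Now leaf geometry.

```bash
python3 - <<'E'
from fit import *
for n in('wrist7','scene7','side7'):
    f=load(n); C=wcloud(f) if n[0]=='w' else cloud(f); H,S,V=hsvm(f)
    for nm,m,b in (('blue',(H>95)&(H<125)&(S>100),([.42,.03,.05],[.575,.13,.15])),('or',(H>3)&(H<18)&(S>120),([.42,-.13,.05],[.575,-.05,.15]))):
        P=C[m&box(C,b)]
        if len(P)<30: print(n,nm,len(P)); continue
        c=np.median(P,0); l=cv2.fitLine(P[:,:2].astype(np.float32),cv2.DIST_HUBER,0,.01,.01).ravel(); vv,c=l[:2],l[2:]; t=np.percentile((P[:,:2]-c)@vv,[1,99])
        print(n,nm,len(P),np.degrees(np.arctan2(vv[1],vv[0]))%180,'ends',c+t[0]*vv,c+t[1]*vv)
    ye=(H>18)&(H<32)&(S>120)
    P=C[ye&box(C,([.5,.08,.124],[.8,.13,.136]))]; print(n,'Ltop',P.min(0),P.max(0))
    P=C[ye&box(C,([.5,-.13,.124],[.8,-.07,.136]))]; print(n,'Rtop',P.min(0),P.max(0))
delta(None,-2)
E
```

```text
wrist7 blue 1454 27.691713 ends [0.4881 0.0649] [0.5608 0.103 ]
wrist7 or 1809 169.1106 ends [ 0.4907 -0.0784] [ 0.5547 -0.0907]
wrist7 Ltop [0.5682 0.098  0.1243] [0.741  0.1107 0.1321]
wrist7 Rtop [ 0.5618 -0.1025  0.124 ] [ 0.7198 -0.0892  0.1318]
scene7 blue 320 27.525585 ends [0.4918 0.0653] [0.5619 0.1018]
scene7 or 643 169.07437 ends [ 0.4628 -0.0738] [ 0.5556 -0.0917]
scene7 Ltop [0.569  0.0985 0.1243] [0.7514 0.1103 0.1314]
scene7 Rtop [ 0.5613 -0.1033  0.124 ] [ 0.7453 -0.0906  0.1311]
side7 blue 745 26.911602 ends [0.4843 0.072 ] [0.5567 0.1088]
side7 or 648 168.7124 ends [ 0.4575 -0.0721] [ 0.5528 -0.0911]
side7 Ltop [0.5679 0.0881 0.124 ] [0.7476 0.1151 0.1357]
side7 Rtop [ 0.5586 -0.107   0.1244] [ 0.7091 -0.0854  0.1351]
clock 10.95 tcp [0.649  0.0185 0.3123] grip 0.0853 F [-0.7871 -0.7364 -0.2814]
 axes x [-0.3091 -0.951   0.0011] y [-0.0025 -0.0004 -1.    ] z [ 0.951  -0.3091 -0.0022] jaw deg -18.005199945831713 j7 -0.563080465531436
 turn deg [  0.1356 -16.0051   0.0458]
```

Emit:
{"api": "jog_arm", "payload": {
  "motion": [
    [0,[0,0,0],[0,-5.33,0]],
    [0,[0,0,0],[0,-5.33,0]],
    [0,[0,0,0],[0,-5.33,0]],
    [0,[-0.0148,0,-0.027],[0,0,0]],
    [0,[-0.0148,0,-0.027],[0,0,0]],
    [0,[-0.0148,0,-0.027],[0,0,0]],
    [0,[-0.0148,0,-0.027],[0,0,0]],
    [0,[-0.0148,0,-0.027],[0,0,0]],
    [0,[-0.0148,0,-0.027],[0,0,0]],
    [0,[0,0,0],[0,0,0]]
  ]
}}

```text
clock: 11.78
tcp_pos: [0.4856, 0.1166, 0.3124]
orientation: [-1.199, 1.233, -1.228]
contact_force: [-0.5, -0.3, 0.0]
grip_width: -0.0002
```

```bash
python3 - <<'E'
from fit import *
delta([.490,.114,.125],-2)
E
```

```text
clock 11.78 tcp [0.4856 0.1166 0.3124] grip -0.0002 F [-0.5045 -0.2927  0.0446]
 axes x [-0.0286 -0.9996  0.0007] y [-0.0047 -0.0005 -1.    ] z [ 0.9996 -0.0286 -0.0047] jaw deg -1.6401018662443625 j7 -0.47475993255392157
 world d [ 0.0044 -0.0026 -0.1874] tool d mm [  2.3594 187.3689   5.3543]
 turn deg [0.2672 0.36   0.0398]
```

Emit:
{"api": "jog_arm", "payload": {
  "motion": [
    [0,[0,0.02,0],[0,0,0]],
    [0,[0,0.03,0],[0,0,0]],
    [0,[0,0.03,0],[0,0,0]],
    [0,[0,0.03,0],[0,0,0]],
    [0,[0,0.03,0],[0,0,0]],
    [0,[0,0.025,0],[0,0,0]],
    [0,[0,0.015,0],[0,0,0]],
    [0,[0,0.007,0],[0,0,0]],
    [0,[0,0,0],[0,0,0]],
    [0,[0,0,0],[0,0,0]]
  ]
}}

```text
clock: 12.62
tcp_pos: [0.4909, 0.1132, 0.1267]
orientation: [-1.193, 1.236, -1.235]
contact_force: [0.7, 0.7, 0.7]
grip_width: 0.0001
```

```bash
python3 - <<'E'
from fit import *
delta(None,-2)
f=grab('side'); cu,cv=300,180; im=f['image'][cv-75:cv+75,cu-100:cu+100]
cv2.imwrite('pics/side8.png',cv2.resize(im[:,:,::-1],None,fx=4,fy=4,interpolation=cv2.INTER_CUBIC))
o=r.get_obs(); M=R.from_rotvec(o['orientation']).as_matrix(); p=np.array(o['tcp_pos'])
h=np.array([.562,.107]);prev=p[:2]
for th in [55,45,35,25,15,8,3,0]:
    a=np.radians(-92-th+0); d=np.array([np.cos(a),np.sin(a)]); n=np.array([d[1],-d[0]]); n=n if n@[-1,.5]>0 else -n
    rho=.0145*abs(n[0])+.011*abs(n[1]); q=h+.06*d+(.004+rho)*n
    w=np.r_[q-prev,0]; print(th,q,'tool mm',(M.T@w*1000).round(1)); prev=q
E
```

```text
clock 12.62 tcp [0.4909 0.1132 0.1267] grip 0.0001 F [0.7343 0.7468 0.7127]
 axes x [-0.035  -0.9994  0.0001] y [-0.0011 -0.     -1.    ] z [ 0.9994 -0.035  -0.0011] jaw deg -2.0084020810117145 j7 -0.624023533332924
 turn deg [ 0.061  -0.0084  0.0036]
55 [0.5002 0.092 ] tool mm [21.  -0.   9.5]
45 [0.5032 0.0821] tool mm [ 9.8 -0.   3.3]
35 [0.5082 0.0724] tool mm [9.5 0.  5.3]
25 [0.5152 0.0635] tool mm [8.7 0.  7.4]
15 [0.5243 0.0558] tool mm [7.4 0.  9.3]
8 [0.5317 0.0514] tool mm [4.1 0.  7.6]
3 [0.5374 0.0489] tool mm [2.3 0.  5.8]
0 [0.541  0.0477] tool mm [1.1 0.  3.6]
```

View pics/side8.png

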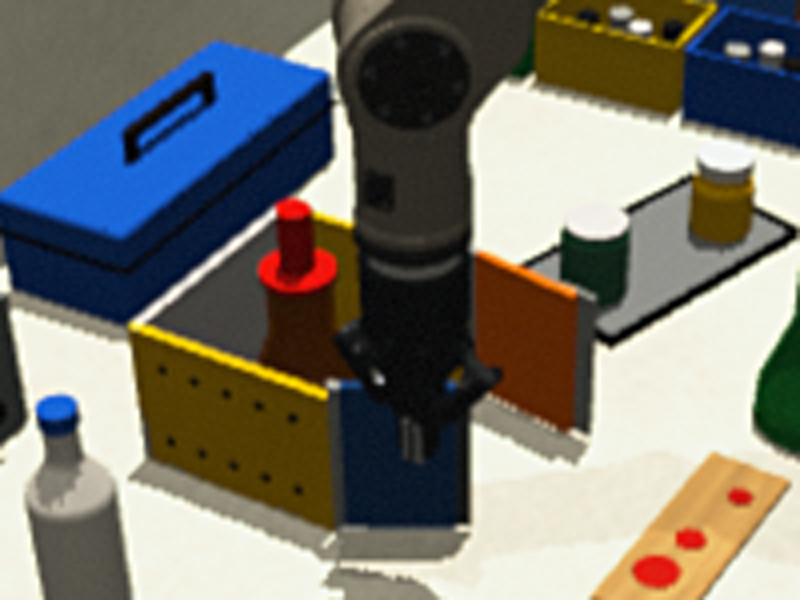

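The closed fingers are outside the blue leaf (crop (415,445)), with nothing else near. Sweeping it shut along its arc.

Emit:
{"api": "jog_arm", "payload": {
  "motion": [
    [0,[0.007,0,0.003],[0,0,0]],
    [0,[0.007,0,0.003],[0,0,0]],
    [0,[0.007,0,0.0035],[0,0,0]],
    [0,[0.005,0,0.0016],[0,0,0]],
    [0,[0.005,0,0.0017],[0,0,0]],
    [0,[0.005,0,0.0025],[0,0,0]],
    [0,[0.0045,0,0.0028],[0,0,0]],
    [0,[0.0045,0,0.0037],[0,0,0]],
    [0,[0.0042,0,0.0037],[0,0,0]],
    [0,[0,0,0],[0,0,0]]
  ]
}}

```text
clock: 13.5
tcp_pos: [0.5156, 0.0618, 0.1268]
orientation: [-1.192, 1.236, -1.237]
contact_force: [-0.5, 0.3, 0.5]
grip_width: 0.0003
```

Emit:
{"api": "jog_arm", "payload": {
  "motion": [
    [0,[0.0037,0,0.0046],[0,0,0]],
    [0,[0.0037,0,0.0047],[0,0,0]],
    [0,[0.002,0,0.0038],[0,0,0]],
    [0,[0.002,0,0.0038],[0,0,0]],
    [0,[0.0012,0,0.003],[0,0,0]],
    [0,[0.0011,0,0.0028],[0,0,0]],
    [0,[0,0,0],[0,0,0]],
    [0,[0,0,0],[0,0,0]]
  ]
}}

```text
clock: 14.17
tcp_pos: [0.5373, 0.0484, 0.1269]
orientation: [-1.192, 1.235, -1.236]
contact_force: [-0.3, -0.3, 1.1]
grip_width: -0.0
```

```bash
cat >leaf.py <<'E'
from fit import *
import sys
def leaves(tag):
    for n in('scene','side'):
        f=grab(n); C=cloud(f);H,S,V=hsvm(f); np.savez(n+tag,**f)
        cu,cv=dict(scene=(310,215),side=(300,180))[n]; im=f['image'][cv-75:cv+75,cu-100:cu+100]
        cv2.imwrite(f'pics/{n}{tag}.png',cv2.resize(im[:,:,::-1],None,fx=4,fy=4,interpolation=cv2.INTER_CUBIC))
        for nm,m,b in (('blue',(H>95)&(H<125)&(S>100),([.42,-.02,.02],[.6,.13,.15])),('or',(H>3)&(H<18)&(S>120),([.42,-.13,.02],[.6,.03,.15]))):
            P=C[m&box(C,b)]
            if len(P)<30: print(n,nm,len(P)); continue
            l=cv2.fitLine(P[:,:2].astype(np.float32),cv2.DIST_HUBER,0,.01,.01).ravel(); vv,c=l[:2],l[2:]; t=np.percentile((P[:,:2]-c)@vv,[1,99])
            print(n,nm,len(P),'dir',np.degrees(np.arctan2(vv[1],vv[0]))%180,'ends',c+t[0]*vv,c+t[1]*vv)
E
python3 -c "
from leaf import *
delta(None); leaves('9')"
```

```text
clock 14.17 tcp [0.5373 0.0484 0.1269] grip -0.0 F [-0.2647 -0.3314  1.0747]
 axes x [-0.0354 -0.9994  0.0001] y [ 0.0004 -0.0002 -1.    ] z [ 0.9994 -0.0354  0.0004] jaw deg -2.0309259359056515 j7 -0.47632766185992015
scene blue 1145 dir 82.472946 ends [0.5575 0.0221] [0.5678 0.1002]
scene or 817 dir 169.07857 ends [ 0.4621 -0.0738] [ 0.5563 -0.0919]
side blue 504 dir 83.04753 ends [0.5483 0.0241] [0.5582 0.1051]
side or 820 dir 169.42558 ends [ 0.4577 -0.0729] [ 0.5527 -0.0906]
```

View pics/scene9.png

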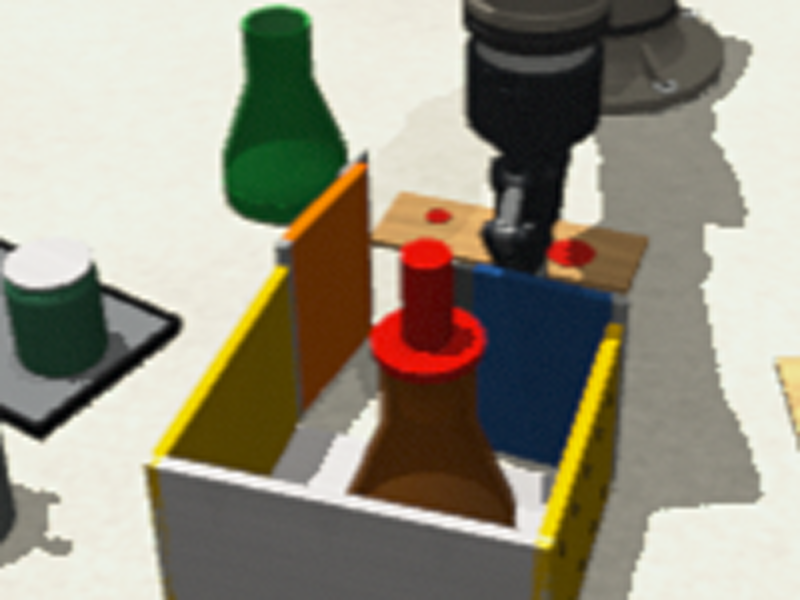

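View pics/side9.png

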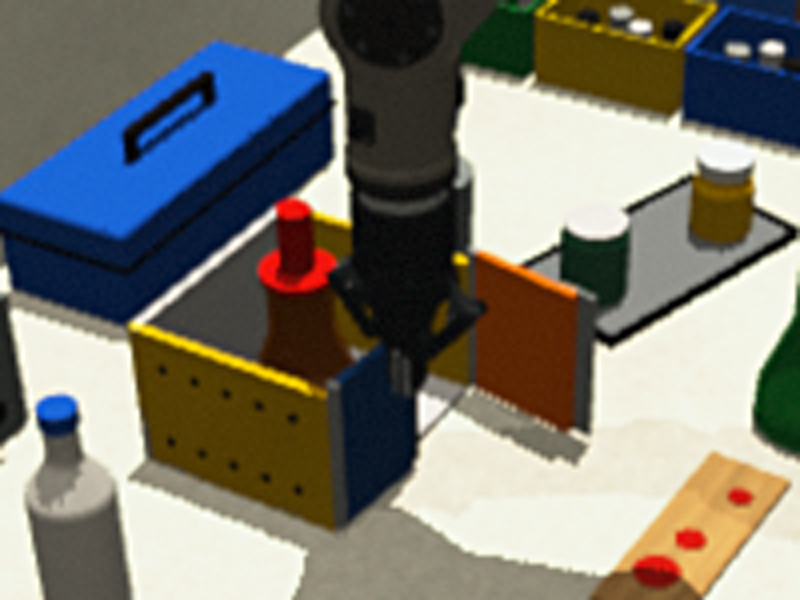

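The blue leaf is about 5° (0.09 rad) from shut. Continuing until the stop shows up as force.

Emit:
{"api": "jog_arm", "payload": {
  "motion": [
    [0,[0,0,0.0015],[0,0,0]],
    [0,[0,0,0.0015],[0,0,0]],
    [0,[0,0,0.0015],[0,0,0]],
    [0,[0,0,0.0015],[0,0,0]],
    [0,[0,0,0.001],[0,0,0]],
    [0,[0,0,0],[0,0,0]],
    [0,[0,0,0],[0,0,0]]
  ]
}}

```text
clock: 14.85
tcp_pos: [0.5442, 0.0485, 0.1269]
orientation: [-1.192, 1.235, -1.235]
contact_force: [0.1, -0.8, 0.1]
grip_width: -0.0003
```

Emit:
{"api": "jog_arm", "payload": {
  "motion": [
    [0,[0,0,0.001],[0,0,0]],
    [0,[0,0,0.001],[0,0,0]],
    [0,[0,0,0.0005],[0,0,0]],
    [0,[0,0,0],[0,0,0]],
    [0,[0,0,0],[0,0,0]]
  ]
}}

```text
clock: 15.27
tcp_pos: [0.5448, 0.0484, 0.1268]
orientation: [-1.196, 1.237, -1.234]
contact_force: [-7.2, 0.1, 6.0]
grip_width: 0.0001
```

```bash
python3 -c "
from leaf import *
delta(None); leaves('10')"
```

```text
clock 15.27 tcp [0.5448 0.0484 0.1268] grip 0.0001 F [-7.1954  0.1444  5.9845]
 axes x [-0.0346 -0.9994  0.0008] y [-0.0034 -0.0007 -1.    ] z [ 0.9994 -0.0346 -0.0034] jaw deg -1.9852149416563023 j7 -0.472625726528761
scene blue 1116 dir 88.3282 ends [0.5662 0.0232] [0.5685 0.1001]
scene or 818 dir 168.8522 ends [ 0.4628 -0.0735] [ 0.5567 -0.092 ]
side blue 438 dir 88.41337 ends [0.5564 0.0243] [0.5587 0.105 ]
side or 834 dir 169.39429 ends [ 0.4573 -0.0731] [ 0.5523 -0.0909]
```

Blue is shut against its stop (88.4° against a wall normal of 88°, force 7 N). Orange is still at about 81°. Backing off, up, and over to the outside of the orange leaf.

Emit:
{"api": "jog_arm", "payload": {
  "motion": [
    [0,[0,0,-0.01],[0,0,0]],
    [0,[0,0,-0.015],[0,0,0]],
    [0,[0,0,-0.015],[0,0,0]],
    [0,[0,-0.03,0],[0,0,0]],
    [0,[0,-0.035,0],[0,0,0]],
    [0,[0,-0.035,0],[0,0,0]],
    [0,[0.035,0,-0.003],[0,0,0]],
    [0,[0.035,0,-0.003],[0,0,0]],
    [0,[0.035,0,-0.003],[0,0,0]],
    [0,[0.035,0,-0.003],[0,0,0]]
  ]
}}

```text
clock: 16.2
tcp_pos: [0.4893, -0.0911, 0.2275]
orientation: [-1.192, 1.233, -1.236]
contact_force: [1.1, 0.0, -0.0]
grip_width: 0.0003
```

Emit:
{"api": "jog_arm", "payload": {
  "motion": [
    [0,[0.032,0,0],[0,0,0]],
    [0,[0,0,0],[0,0,0]],
    [0,[0,0,0],[0,0,0]]
  ]
}}

```text
clock: 16.45
tcp_pos: [0.4881, -0.1237, 0.2269]
orientation: [-1.19, 1.238, -1.239]
contact_force: [0.4, 1.8, -0.4]
grip_width: -0.0003
```

```bash
python3 -c "
from leaf import *
delta([.488,-.120,.125],-2); leaves('11')"
```

```text
clock 16.45 tcp [ 0.4881 -0.1237  0.2269] grip -0.0003 F [ 0.3867  1.7552 -0.3707]
 axes x [-0.0396 -0.9992  0.0005] y [ 0.0007 -0.0005 -1.    ] z [ 0.9992 -0.0396  0.0007] jaw deg -2.2668362556428647 j7 -0.026727646770513935
 world d [-0.0001  0.0037 -0.1019] tool d mm [ -3.7794 101.8811  -0.3263]
 turn deg [-0.0413 -0.2668  0.0277]
scene blue 1131 dir 88.54358 ends [0.5665 0.023 ] [0.5684 0.0997]
scene or 813 dir 168.8276 ends [ 0.4624 -0.0735] [ 0.556 -0.092]
side blue 534 dir 88.53873 ends [0.5566 0.0218] [0.5588 0.1055]
side or 832 dir 169.55789 ends [ 0.4578 -0.0734] [ 0.5523 -0.0908]
```

View pics/scene11.png

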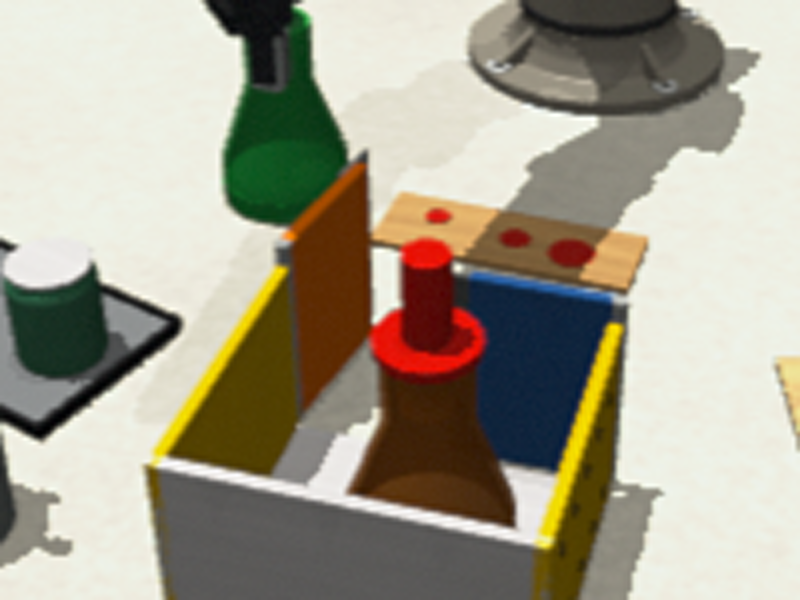

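Emit:
{"api": "jog_arm", "payload": {
  "motion": [
    [0,[0,0.02,0],[0,0,0]],
    [0,[0,0.03,0],[0,0,0]],
    [0,[0,0.028,0],[0,0,0]],
    [0,[0,0.016,0],[0,0,0]],
    [0,[0,0.007,0],[0,0,0]],
    [0,[0,0,0],[0,0,0]],
    [0,[0,0,0],[0,0,0]]
  ]
}}

```text
clock: 17.13
tcp_pos: [0.4891, -0.1207, 0.1265]
orientation: [-1.192, 1.233, -1.234]
contact_force: [-0.5, 0.0, -0.6]
grip_width: -0.0001
```

```bash
python3 - <<'E'
from fit import *
delta(None,-2)
o=r.get_obs(); M=R.from_rotvec(o['orientation']).as_matrix(); p=np.array(o['tcp_pos'])
h=np.array([.5555,-.0955]);prev=p[:2]
for th in [75,65,55,45,35,25,15,8,3,0]:
    a=np.radians(88+th); d=np.array([np.cos(a),np.sin(a)]); n=np.array([-d[1],d[0]])
    rho=.0115*abs(n[0])+.011*abs(n[1]); q=h+.06*d+(.004+rho)*n
    w=np.r_[q-prev,0]; print(th,q,'tool mm',(M.T@w*1000).round(1)); prev=q
E
```

```text
clock 17.13 tcp [ 0.4891 -0.1207  0.1265] grip -0.0001 F [-0.5234  0.0342 -0.6272]
 axes x [-0.0335 -0.9994 -0.0004] y [ 0.0008  0.0004 -1.    ] z [ 0.9994 -0.0335  0.0008] jaw deg -1.917015648729345 j7 -0.1039787089907085
 turn deg [-0.0439  0.083  -0.0218]
75 [ 0.4929 -0.0951] tool mm [-25.8   0.    2.9]
65 [ 0.4934 -0.0852] tool mm [-9.9  0.   0.2]
55 [ 0.4957 -0.0751] tool mm [-10.2   0.    2. ]
45 [ 0.5    -0.0652] tool mm [-10.1   0.    4. ]
35 [ 0.5064 -0.0559] tool mm [-9.5  0.   6. ]
25 [ 0.5147 -0.0476] tool mm [-8.5  0.   8. ]
15 [ 0.5248 -0.041 ] tool mm [-7.   0.   9.9]
8 [ 0.5327 -0.0376] tool mm [-3.7  0.   7.8]
3 [ 0.5388 -0.0358] tool mm [-2.  0.  6.]
0 [ 0.5417 -0.035 ] tool mm [-0.9  0.   2.9]
```

Emit:
{"api": "jog_arm", "payload": {
  "motion": [
    [0,[-0.009,0,0.001],[0,0,0]],
    [0,[-0.009,0,0.001],[0,0,0]],
    [0,[-0.008,0,0.001],[0,0,0]],
    [0,[-0.005,0,0],[0,0,0]],
    [0,[-0.005,0,0],[0,0,0]],
    [0,[-0.005,0,0.001],[0,0,0]],
    [0,[-0.005,0,0.001],[0,0,0]],
    [0,[-0.005,0,0.002],[0,0,0]],
    [0,[-0.005,0,0.002],[0,0,0]],
    [0,[-0.0048,0,0.003],[0,0,0]]
  ]
}}

```text
clock: 17.97
tcp_pos: [0.5025, -0.0612, 0.1258]
orientation: [-1.193, 1.236, -1.235]
contact_force: [-0.6, -1.3, -0.2]
grip_width: 0.0002
```

Emit:
{"api": "jog_arm", "payload": {
  "motion": [
    [0,[-0.0048,0,0.003],[0,0,0]],
    [0,[-0.0043,0,0.004],[0,0,0]],
    [0,[-0.0043,0,0.004],[0,0,0]],
    [0,[-0.0035,0,0.005],[0,0,0]],
    [0,[-0.0035,0,0.005],[0,0,0]],
    [0,[-0.0018,0,0.0039],[0,0,0]],
    [0,[-0.0018,0,0.0039],[0,0,0]],
    [0,[-0.001,0,0.003],[0,0,0]],
    [0,[0,0,0],[0,0,0]],
    [0,[0,0,0],[0,0,0]]
  ]
}}

```text
clock: 18.8
tcp_pos: [0.5357, -0.0373, 0.126]
orientation: [-1.192, 1.235, -1.235]
contact_force: [-0.9, 0.7, -0.8]
grip_width: -0.0001
```

```bash
python3 -c "
from leaf import *
delta([.5417,-.035,.126],-2); leaves('12')"
```

```text
clock 18.8 tcp [ 0.5357 -0.0373  0.126 ] grip -0.0001 F [-0.9223  0.7312 -0.8423]
 axes x [-0.035  -0.9994 -0.0004] y [ 0.0006  0.0004 -1.    ] z [ 0.9994 -0.035   0.0006] jaw deg -2.005311057599988 j7 -0.28609089030013224
 world d [0.006  0.0023 0.    ] tool d mm [-2.5174 -0.0274  5.9483]
 turn deg [-0.0354 -0.0053 -0.0225]
scene blue 1119 dir 88.53623 ends [0.5665 0.023 ] [0.5685 0.1003]
scene or 933 dir 93.1687 ends [ 0.5586 -0.0254] [ 0.5622 -0.0912]
side blue 533 dir 88.72965 ends [0.5569 0.0221] [0.5587 0.1043]
side or 203 dir 93.681885 ends [0.5464 0.0032] [ 0.5528 -0.096 ]
```

View pics/scene12.png

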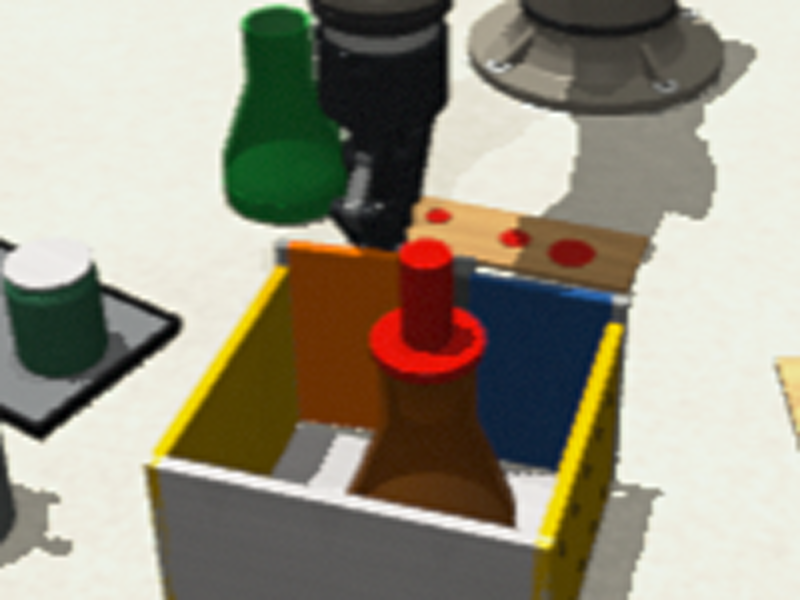

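Orange is about 5° from shut. Finishing the same way.

Emit:
{"api": "jog_arm", "payload": {
  "motion": [
    [0,[0,0,0.0015],[0,0,0]],
    [0,[0,0,0.0015],[0,0,0]],
    [0,[0,0,0.0015],[0,0,0]],
    [0,[0,0,0.001],[0,0,0]],
    [0,[0,0,0.001],[0,0,0]],
    [0,[0,0,0],[0,0,0]],
    [0,[0,0,0],[0,0,0]]
  ]
}}

```text
clock: 19.48
tcp_pos: [0.5419, -0.0379, 0.1259]
orientation: [-1.192, 1.235, -1.235]
contact_force: [0.5, -0.1, -0.8]
grip_width: 0.0001
```

```bash
python3 -c "
from leaf import *
delta(None); leaves('13')"
```

```text
clock 19.48 tcp [ 0.5419 -0.0379  0.1259] grip 0.0001 F [ 0.5382 -0.0937 -0.7542]
 axes x [-0.0352 -0.9994  0.    ] y [ 0.0003 -0.     -1.    ] z [ 0.9994 -0.0352  0.0003] jaw deg -2.017668628952902 j7 -0.2855794592743136
scene blue 1117 dir 88.34782 ends [0.5663 0.0232] [0.5685 0.1003]
scene or 921 dir 88.50065 ends [ 0.5627 -0.0909] [ 0.5645 -0.0247]
side blue 524 dir 88.76382 ends [0.5568 0.0233] [0.5586 0.1046]
side or 248 dir 88.40017 ends [ 0.553  -0.0887] [ 0.5554 -0.0034]
```

Emit:
{"api": "jog_arm", "payload": {
  "motion": [
    [0,[0,0,0.001],[0,0,0]],
    [0,[0,0,0.001],[0,0,0]],
    [0,[0,0,0],[0,0,0]],
    [0,[0,0,0],[0,0,0]]
  ]
}}

```text
clock: 19.92
tcp_pos: [0.5421, -0.038, 0.1257]
orientation: [-1.195, 1.237, -1.234]
contact_force: [-6.5, -0.1, 5.0]
grip_width: 0.0003
```

Against the stop (6.5 N). Backing off and checking.

Emit:
{"api": "jog_arm", "payload": {
  "motion": [
    [0,[0,0,-0.01],[0,0,0]],
    [0,[0,0,-0.02],[0,0,0]],
    [0,[0,0,-0.025],[0,0,0]],
    [0,[0,-0.03,0],[0,0,0]],
    [0,[0,-0.035,0],[0,0,0]],
    [0,[0,-0.035,0],[0,0,0]],
    [0,[0,-0.025,0],[0,0,0]],
    [0,[0,0,0],[0,0,0]],
    [0,[0,0,0],[0,0,0]],
    [0,[0,0,0],[0,0,0]]
  ]
}}

```text
clock: 20.75
tcp_pos: [0.4883, -0.0361, 0.2504]
orientation: [-1.193, 1.235, -1.235]
contact_force: [-0.2, -0.5, -0.1]
grip_width: -0.0001
```

```bash
python3 - <<'E'
from leaf import *
delta(None); leaves('14')
f=load('scene14');save(f,'scene14full.png');C=cloud(f);H,S,V=hsvm(f)
red=((H<6)|(H>174))&(S>120)&box(C,([.6,-.04,.14],[.7,.08,.24])); P=C[red]
q=P[(P[:,2]>.175)&(P[:,2]<.212)]; print('grip',circ(q,.014),'zmax',P[:,2].max()); q=P[(P[:,2]<.17)]; print('collar',q.min(0),q.max(0))
m=(H<16)&(S>120)&box(C,([.58,-.06,.115],[.74,.09,.145])); print('neck',circ(C[m],.0265))
for nm,b,rad in (('jar',([.42,-.45,.015],[.52,-.36,.055]),.030),('tin',([.49,-.3,.015],[.6,-.22,.065]),.031),('pot',([.6,-.3,.02],[.76,-.16,.08]),.038),('bottle',([.6,.2,.02],[.76,.35,.1]),.032)):
    print(nm,circ(C[box(C,b)],rad)[0])
E
```

```text
clock 20.75 tcp [ 0.4883 -0.0361  0.2504] grip -0.0001 F [-0.1584 -0.4852 -0.1084]
 axes x [-0.0354 -0.9994  0.0003] y [-0.0001 -0.0003 -1.    ] z [ 0.9994 -0.0354 -0.0001] jaw deg -2.026011324388188 j7 -0.18589500826282834
scene blue 1120 dir 87.98685 ends [0.5659 0.0229] [0.5686 0.1003]
scene or 924 dir 88.51345 ends [ 0.5629 -0.091 ] [ 0.5646 -0.0252]
side blue 526 dir 88.93943 ends [0.5569 0.0235] [0.5584 0.1047]
side or 406 dir 89.52082 ends [ 0.554  -0.0917] [ 0.5547 -0.0044]
grip (array([0.6504, 0.0177]), np.float64(0.0006459463958830521)) zmax 0.2188842342246063
collar [ 0.6239 -0.0103  0.1457] [0.6808 0.0478 0.1699]
neck (array([0.6502, 0.0178]), np.float64(0.0006752820555379706))
jar [ 0.4712 -0.4227]
tin [ 0.5323 -0.2717]
pot [ 0.6915 -0.2654]
bottle [0.6809 0.2666]
```

View pics/side14.png

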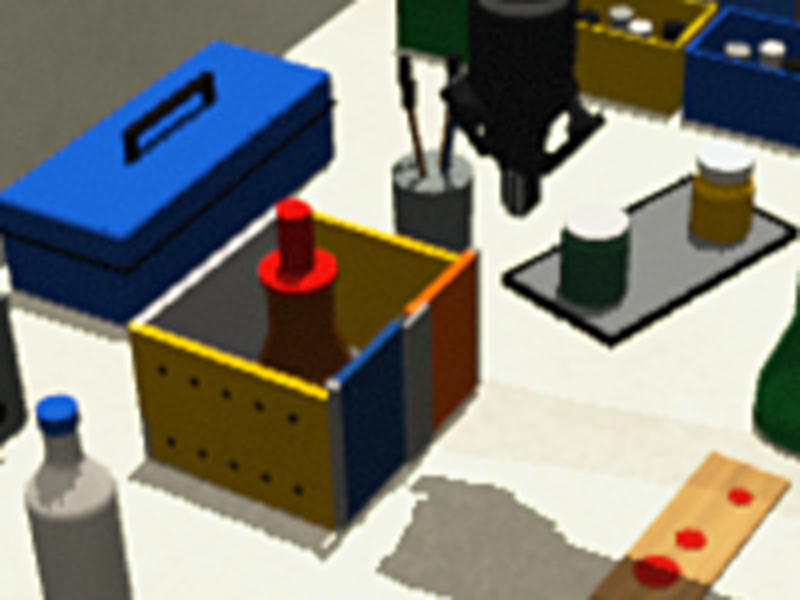

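View pics/scene14full.png

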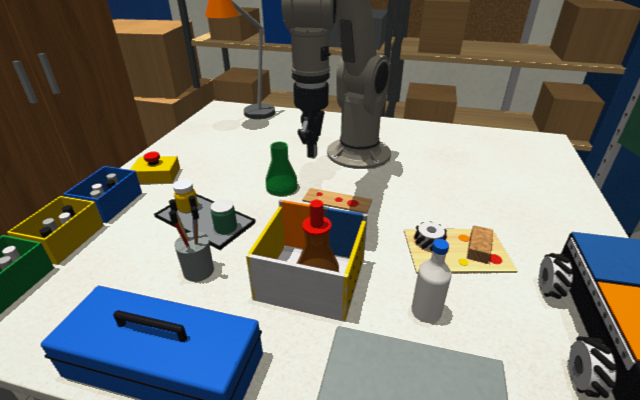

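Both leaves are shut. In the side crop the steel strip (418,375) laps over blue, the stopper is home, and the bystanders haven't moved. Handing in.

```bash
python3 -c "
from h import *
print(r.hand_in())"
```

```text
the job is handed in; nothing more can be done
None
```

The job is done and handed in after about 21 s of robot time; hand-in reports no verdict.

I gripped the red stopper across the tray's free direction and lowered it into the amber flask until the collar met the rim, at about 15 N. I then let go, pushed the blue leaf shut with closed fingers while orange was still about 81° open, and last pushed orange shut. Each leaf met its stop at about 7 N.

What the last checks showed:
- **Stopper:** its axis is within 0.5 mm of the neck's, and the collar and grip tops are at the heights expected when fully home.
- **Leaves:** both measured within about 0.03 rad of the bay's front line, and the steel strip visibly laps over blue's edge.
- **Bystanders:** the jar, tin, pot and bottle are within 1 mm of their starting places. The wheel and sanding block I checked only by eye, and they looked unmoved.
- **Robot:** it stands clear and touches nothing.

The fixed cameras disagreed with each other by 3 to 4 mm at the flask and up to about 10 mm at the leaves. I aligned the insertion with the wrist camera and closed the leaves by contact force.

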